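# Tip the honing stone out of its tall box and bed it in the cradle

### The job

The honing stone sits too deep in its tall wooden box to be gripped: get it out and bed it in the wooden honing cradle. First lay the box down on its side on the bench with the stone still inside and let go of it, then take hold of it anew and tip it mouth down, close over the cork mat, so that the stone slides out to lie on the mat; the stone is brittle, so never let it drop. At the end the stone must lie fully down in the cradle and the empty box must lie or stand on the bench, with everything else left where it was.

Things in the scene. Friction and masses are not known exactly. Their poses are not given: they have to be found in the camera images.
- stone_box: Tall narrow box of pale wood, loose, about 0.22 kg: a square tube 52 x 52 mm outside, 190 mm tall, walls 6 mm (40 x 40 mm inside), closed by an 8 mm bottom, open at the top. Starts upright on the bench, at either side of the mat. Origin: centre of the underside of its closed end; z runs from there to the open mouth at z = 190 mm; x and y are square to its four sides.
- stone: Grey square honing stone, loose, about 0.26 kg, 130 mm long, 30 x 30 mm section. Starts standing in the box, its upper end 52 mm below the box's rim, with about 5 mm play all round (no room for fingers). Origin: its centre; z along its length; any of its four long faces may lie down. It slides on wood only once the box's mouth points well below level (25 to 37 degrees, by the unknown friction).
- mat: Cork mat fixed to the bench in the middle, 220 mm along x, 260 mm along y, 3 mm thick. Origin: centre of its underside.
- cradle: Dark wooden honing cradle fixed to the bench on the other side of the mat from the box: base plate 176 x 64 mm, 10 mm thick, with 10 mm high cleats on it (top at 20 mm) that frame a shallow bed 136 mm long (along its x) and 36 mm wide (along its y), so 3 mm play on each side of the stone. Both long sides are open over the middle 88 mm, for fingers. Origin: centre of its underside; x along the bed.
- seat (a point): Where the stone's centre is when it lies in the cradle: 25 mm above the cradle's underside (15 mm above the bed's floor), in the middle of the bed.
- box_mouth (a point): Centre of the box's open mouth, at the rim (190 mm from the underside along the box's z).
- plane: Bystander: steel hand plane, 240 x 60 mm, about 105 mm tall, at the far side of the bench.
- mallet: Bystander: wooden mallet lying flat, about 290 mm long (origin about midway along), 60 mm tall, head at its +x end, between the robot and the mat.
- glue: Bystander: white glue bottle, 64 mm across, 180 mm tall.
- wax: Bystander: flat tin, 84 mm across, 40 mm tall.
- tape: Bystander: tape measure, 70 x 45 mm, 65 mm tall, just beyond the mat.
- offcut: Bystander: board offcut 160 x 70 x 35 mm.
There are look-alikes about, which are no part of the job. What is shaped like the stone_box but purple is not meant. Of the things that look like the cradle, take the one that is farthest to the robot's left at the start.

How it is judged:
By the outcome, as a careful person would: the job done as asked, in the order asked, and still so for the second after the job is handed in, with the robot touching nothing.
It also fails if it takes over 69 s, if anything falls off the work surface, if the arm or the gripper's body presses on something with over 40 N, if the wrist force passes 120 N, or if a joint passes its speed limit or range.

### The arm

A 6-joint arm with a two-finger parallel gripper is mounted at the origin on the work surface. World frame = base frame: x ahead of the robot, y to its left, z up, the work surface at z = 0. Lengths are in m, angles in rad, forces in N, time in s.
With the tool pointing down it reaches from about 0.35 to 0.875 m from the base axis. Payload 15.5 kg.
Tool frame: the origin (TCP) lies midway between the tips of the shut fingers; the grasp point (between the pads) lies 19 mm behind it; x points along the fingers, z is the direction in which the jaws open and shut, and the axes are right-handed (so a half turn about x gives the same grasp; the last joint's range is limited). The gripper opens to 85 mm and grips with 20 to 120 N. Pads are 22 mm wide; open, the fingers measure 114 mm over their backs; the gripper's body (76 mm by 85 mm) begins 54 mm behind the grasp point. The pads swing forward as they close: fully open they stand 13 mm farther back than shut.
Start: joints at [1.079, 0.494, 1.345, -0, 1.302, -0.096], TCP at [0.242, 0.576, 0.231] pointing down, gripper open.
Joint ranges: [-2.91, 2.91], [-0.82, 2.16], [0.22, 2.67], [-1.22, 4.37], [0.12, 2.79], [-3.08, 3.08]. Speed limits (rad/s): [1.89, 1.89, 2.57, 3.01, 3.01, 3.01].

### API

Orientations are given as a 3x3 rotation matrix whose columns are the frame's x, y, z axes.
In Python, from bench import robot, viewer, finish_job gives the robot as it stands.
- The arm moves only by the shell command python3 -m creep 'ROWS' [FORCE]. ROWS is JSON, a list of rows, each a list of 5 numbers: the shift along the tool's x, y, z in mm, then the turn about the tool's x in rad, then the finger opening in mm, from 0 to 85.4. In form: [[dx, dy, dz, turn, gripper], ...]. A call has 1 to 12 rows; each row shifts and turns the commanded pose from where the row before left it, along the tool's axes as they then stand; what a row does not reach is not made up. A row lasts 1/12 s, in which the tool goes at most 41.7 mm and 7.16 degrees, less where a joint would pass 70% of its speed; a pose out of reach is approached as far as the arm can. A call with a gripper value outside its range is refused whole. The fingers move at their own pace and stop on an object; FORCE is the grip in N (left out, the last holds). Time passes only in rows, so rows that do not move let the fingers close. It gives the time, the measured TCP pose, the force and the opening at its end, in the units of the state.
- robot.state(): the state, without advancing time (a new reading comes with each control period).
- viewer.read_camera(name): name is "scene" or "side" or "wrist"; returns a dict with "frame" (420x560x3 uint8, red, green, blue), "fx", "fy", "cx", "cy" (pixels), "k1" (the pictures are not rectified: a ray, as slopes to the right and down, at radius r is drawn at 1 + k1 r^2 times it, then the intrinsics apply), "xyz" and "rotation" of the camera in the world. Camera axes: x right, y down, z forward; pixel columns grow to the right and rows downward; lengths in m; the calibration is good to about 2 mm. A picture is of the moment at which its call begins. There is no depth.
- finish_job(): hands the job in, once; it reports no verdict.
The state is a dict: "time_s": time; "joint_pos": joint angles; "joint_vel": joint speeds; "effort": joint torques, N m; "tcp_pos": TCP position; "ee_rot": TCP orientation; "force": force on the tool from outside, world axes, zero at the start; "wrist_torque": the same for the moment, N m; "width": opening from 0.0 (shut) to 1.0 (fully open).
Only numpy, scipy, OpenCV 4.12 (cv2) and the standard library are available. Lean on these libraries where they do the work, as an engineer would, in place of code of your own. Each camera call takes 0.05 s, during which the arm holds its last target.

## Working session

There is one attempt and no reset: what is moved stays moved. The work goes in short steps, Python scripts to look and compute and a shell command to move; the robot and the scene stay as the last step left them, time stands still between calls to the robot, and variables do not carry over. Pictures are saved under pics/ and viewed, and the job is handed in when it is done.

```bash
ls; mkdir -p pics; python3 - <<'E'
from bench import robot, viewer
import cv2
s=robot.state(); print({k:(v if not hasattr(v,'tolist') else v.tolist()) for k,v in s.items()})
for n in ["scene","side","wrist"]:
    c=viewer.read_camera(n); cv2.imwrite(f"pics/{n}0.png",c["frame"][:,:,::-1])
    print(n,{k:c[k] for k in c if k!="frame"})
E
```

```text
pics
{'time_s': 0.0, 'joint_pos': [1.0785259576738713, 0.49418937595121065, 1.346129324522512, -4.18252795798777e-06, 1.3024701321205252, -0.09549191073753292], 'joint_vel': [0.00033413285084287777, -0.0001604315516986136, -0.001874667432791595, -0.001335157751010924, -0.00021672705920184351, -0.0020474278722998644], 'effort': [-0.001597512382431887, -88.21482181549072, -38.38762879371643, -3.1032905098982155e-05, 0.009782540146261454, 9.477569449245493e-06], 'tcp_pos': [0.24135851935205516, 0.5761377274462074, 0.23069700375705007], 'ee_rot': [[-0.0005617934218055593, -0.922311138236499, 0.386447730842147], [-0.0010560529996483125, 0.38644812352549457, 0.9223105402063263], [-0.9999992845698504, 0.00011003870898672537, -0.001191113457809448]], 'force': [0.6787383526810948, 0.19548053444177502, -0.7457919818155194], 'wrist_torque': [0.0059444250117277235, 0.01309893615636658, -0.015960270612269085], 'width': 0.9959125461369943}
scene {'fx': 483.1935559296648, 'fy': 483.1935559296648, 'cx': 282.22268531274295, 'cy': 207.68477157230697, 'k1': -0.14481109299036213, 'xyz': array([1.0029491
[... 219 characters left out ...]
'fy': 490.44411782169436, 'cx': 282.326276253839, 'cy': 210.77702351764793, 'k1': -0.04151295341868346, 'xyz': array([ 0.24318425, -0.92579061,  0.91841248]), 'rotation': array([[ 0.93899436, -0.22244487,  0.26231256],
       [-0.34385891, -0.62296469,  0.70262084],
       [ 0.00711706, -0.74995552, -0.66144997]])}
wrist {'fx': 364.00368681428637, 'fy': 364.00368681428637, 'cx': 279.5027005789999, 'cy': 205.26769469864965, 'k1': -0.06868322321481532, 'xyz': array([0.17899401, 0.60219412, 0.37406704]), 'rotation': array([[ 3.85748441e-01,  8.90112219e-01,  2.42689879e-01],
       [ 9.22603754e-01, -3.71971060e-01, -1.02175556e-01],
       [-6.74099041e-04,  2.63320655e-01, -9.64708131e-01]])}
```

View pics/scene0.png

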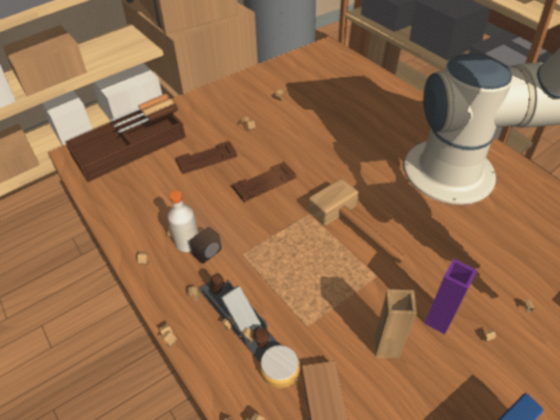

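View pics/side0.png

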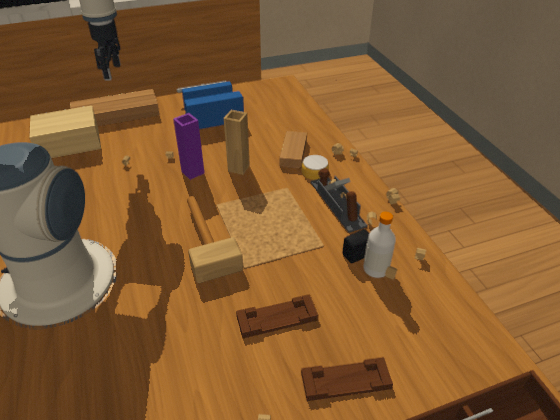

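View pics/wrist0.png

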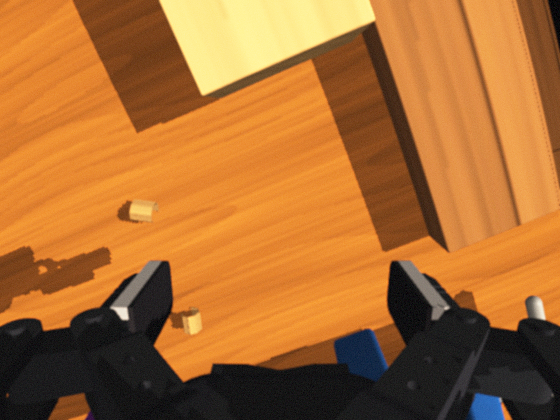

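```bash
cat > h.py <<'E'
from bench import robot, viewer
import numpy as np, cv2
def cam(n,save=None):
    c=viewer.read_camera(n)
    if save: cv2.imwrite(f"pics/{save}.png",c["frame"][:,:,::-1])
    return c
def proj(c,P):
    P=np.atleast_2d(P); q=(P-c["xyz"])@c["rotation"]; s=q[:,:2]/q[:,2:]
    r2=(s**2).sum(1,keepdims=True); s=s*(1+c["k1"]*r2)
    return np.c_[s[:,0]*c["fx"]+c["cx"],s[:,1]*c["fy"]+c["cy"]]
def unproj(c,uv,z):
    uv=np.atleast_2d(uv).astype(float); d=np.c_[(uv[:,0]-c["cx"])/c["fx"],(uv[:,1]-c["cy"])/c["fy"]]
    s=d.copy()
    for _ in range(20): s=d/(1+c["k1"]*(s**2).sum(1,keepdims=True))
    ray=np.c_[s,np.ones(len(s))]@c["rotation"].T
    t=(z-c["xyz"][2])/ray[:,2]; return c["xyz"]+ray*t[:,None]
def crop(c,x0,y0,x1,y1,k,name):
    im=c["frame"][y0:y1,x0:x1,::-1]; cv2.imwrite(f"pics/{name}.png",cv2.resize(im,None,fx=k,fy=k,interpolation=cv2.INTER_CUBIC))
def st():
    s=robot.state(); print("t %.2f"%s["time_s"],"tcp",np.round(np.array(s["tcp_pos"])*1000,1),"F",np.round(s["force"],1),"w %.3f"%s["width"],"yaw z",np.round(np.degrees(np.arctan2(s["ee_rot"][1][2],s["ee_rot"][0][2])),1),"q",np.round(s["joint_pos"],2)); return s
E
python3 - <<'E'
from h import *
c=cam("scene"); crop(c,340,240,500,380,5,"c1"); crop(c,160,130,320,210,5,"c2")
d=cam("side"); crop(d,160,90,280,190,6,"c3"); crop(d,220,280,400,410,4,"c4"); 
for n,k,uv in [("mat",c,[[310,220],[374,272],[310,318],[245,258]]),("mat side",d,[[286,190],[322,244],[246,263],[217,205]])]: print(n,np.round(unproj(k,uv,0.003),3).tolist())
E
```

```text
mat [[0.454, -0.098, 0.003], [0.435, 0.129, 0.003], [0.639, 0.133, 0.003], [0.663, -0.098, 0.003]]
mat side [[0.648, 0.13, 0.003], [0.659, -0.112, 0.003], [0.452, -0.109, 0.003], [0.439, 0.133, 0.003]]
```

View pics/c1.png

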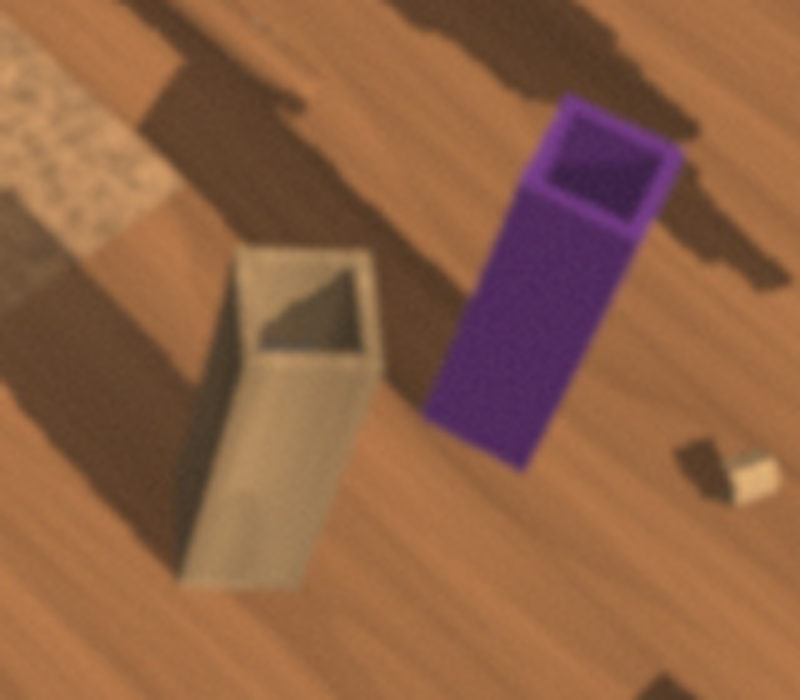

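View pics/c3.png

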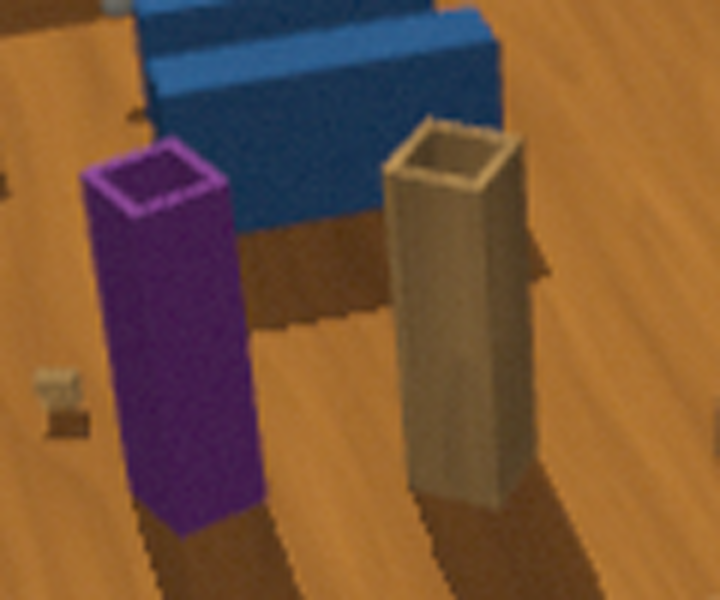

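View pics/c4.png

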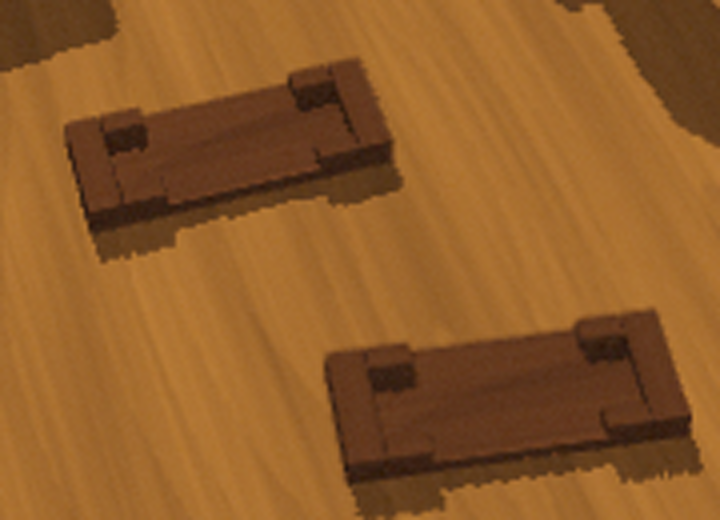

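View pics/c2.png

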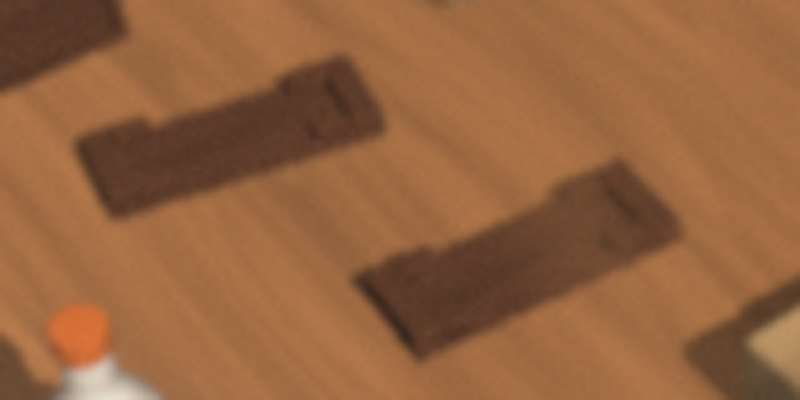

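```bash
cat > fit.py <<'E'
from h import *
from scipy.optimize import least_squares, linear_sum_assignment
def model_fit(obs, local, x0):
    """obs: list of (cam, uv array) corners unordered; local: Nx3; pose x,y,yaw ; nearest assignment"""
    def W(p):
        c,s=np.cos(p[2]),np.sin(p[2]); return local@np.array([[c,s,0],[-s,c,0],[0,0,1]])+[p[0],p[1],0]
    def res(p):
        out=[]
        for k,uv in obs:
            q=proj(k,W(p)); D=np.linalg.norm(uv[:,None]-q[None],axis=2); i,j=linear_sum_assignment(D); out.append((uv[i]-q[j]).ravel())
        return np.concatenate(out)
    best=None
    for a in np.radians(range(0,180,15)):
        r=least_squares(res,[*x0,a],x_scale=[.01,.01,.1],loss="soft_l1")
        if best is None or r.cost<best.cost: best=r
    return best.x,np.sqrt(np.mean(res(best.x)**2))
E
python3 - <<'E'
from fit import *
c=cam("scene"); d=cam("side")
b=.026; L=np.array([[sx*b,sy*b,z] for z in (0,.19) for sx in(-1,1) for sy in (-1,1)])
so=np.array([[387.4,290],[414,290],[416.6,313.6],[388.6,312.4],[376,357],[400,357]])
do=np.array([[224.2,118.3],[231.7,110],[247.2,113.8],[239.7,121.7],[228.3,171.7],[243.3,174.5],[250,166.7]])
x,e=model_fit([(c,so),(d,do)],L,[.55,.27]); print("box",x[:2],np.degrees(x[2]),e)
for k,o in((c,so),(d,do)): print(model_fit([(k,o)],L,x[:2]))
L=np.array([[sx*.088,sy*.032,.02] for sx in(-1,1) for sy in (-1,1)])
so=np.array([[231,185.4],[284,162],[296.4,175],[243,199]]); do=np.array([[236.5,310.5],[310,295],[318,315.8],[242.5,333.8]])
x,e=model_fit([(c,so),(d,do)],L,[.5,-.25]); print("cradle",x[:2],np.degrees(x[2]),e)
for k,o in((c,so),(d,do)): print(model_fit([(k,o)],L,x[:2]))
# others
print("other cradle",unproj(d,[[346,378]],.01))
print("purple top",unproj(d,[[186,120]],.19)," scene",unproj(c,[[461,268]],.19))
print("mallet",unproj(d,[[220,250],[192,200]],.05),unproj(c,[[345,187],[315,205]],.06))
print("tape,glue",unproj(d,[[355,258],[385,270]],.0))
print("plane",unproj(d,[[315,182],[360,228]],.0),"wax",unproj(d,[[315,180]],0),"offcut",unproj(d,[[283,160],[305,165],[288,132]],0.035))
print("blue",unproj(d,[[190,125],[243,120]],0))
E
```

```text
box [0.54865967 0.28993961] 140.13615690982445 0.9808269850020919
(array([0.54812676, 0.29094469, 2.44446295]), np.float64(0.4394089423835742))
(array([0.54808745, 0.28150266, 0.8424425 ]), np.float64(0.42910135089439627))
cradle [ 0.46996664 -0.29128792] 175.95157438325484 1.2686084704492828
(array([ 0.47350722, -0.28357377,  3.07178058]), np.float64(0.29794062325383064))
(array([ 0.46945145, -0.29415541, -0.07598247]), np.float64(0.5698606392453698))
other cradle [[ 0.54870712 -0.48614217  0.01      ]]
purple top [[0.40820342 0.30676445 0.19      ]]  scene [[0.39763002 0.31099315 0.19      ]]
mallet [[ 0.3935303  -0.08850983  0.05      ]
 [ 0.36952742  0.12199962  0.05      ]] [[ 0.33869671 -0.09489515  0.06      ]
 [ 0.44409641 -0.09267358  0.06      ]]
tape,glue [[ 0.71973582 -0.1843143   0.        ]
 [ 0.77221216 -0.24677237  0.        ]]
plane [[ 7.46255796e-01  1.40460231e-01  1.11022302e-16]
 [ 7.82670624e-01 -8.82736154e-02  0.00000000e+00]] wax [[0.75012347 0.14957774 0.        ]] offcut [[0.67696573 0.2344274  0.035     ]
 [0.73117622 0.18748223 0.035     ]
 [0.74789398 0.37914436 0.035     ]]
blue [[0.45766765 0.58993144 0.        ]
 [0.64381692 0.55943983 0.        ]]
```

Candidates: boxes are the pale one (scene 396,325 / side 237,143) and the purple one (scene 452,297 / side 190,147), and I take the pale one. Cradles are at scene (264,181) / side (277,317), y≈-0.29, and scene (207,158) / side (346,378), y≈-0.49. I take the first, which is farther left. The crops confirm both choices: the pale box shows the grey stone end inside.

```bash
python3 -m creep '[[-5,0,0,0.105,85],[0,0,0,0.105,85],[0,0,0,0.105,85],[0,0,0,0,85]]' 40; cat >> h.py <<'E'
def rel(dx,dy,dz=0):
    "world mm -> tool mm"
    R=np.array(robot.state()["ee_rot"]); return np.round(R.T@[dx,dy,dz],1)
E
python3 -c "
from h import *
s=st(); t=np.array(s['tcp_pos'])*1000
print(rel(548-t[0],286-t[1]))"
```

```text
time_s: 0.68
tcp_pos: [0.2416, 0.5764, 0.2363]
ee_rot: [[0.0, -0.754, 0.657], [0.0, 0.657, 0.754], [-1.0, 0.0, 0.0]]
force: [-0.0, -0.4, -0.6]
width: 0.997
t 0.68 tcp [241.6 576.4 236.3] F [-0.  -0.4 -0.6] w 0.997 yaw z 48.9 q [ 1.08  0.49  1.34 -0.    1.31  0.23]
[  -0.  -421.8  -17.4]
```

```bash
python3 -m creep '[[0,-40,-2,0,85],[0,-40,-2,0,85],[0,-40,-2,0,85],[0,-40,-2,0,85],[0,-40,-2,0,85],[0,-40,-2,0,85],[0,-40,-2,0,85],[0,-40,-2,0,85],[0,-30,-1,0,85],[0,0,0,0,85]]'
python3 -c "
from h import *
st(); cam('wrist','w1')"
```

```text
time_s: 1.52
tcp_pos: [0.4993, 0.3313, 0.2362]
ee_rot: [[0.001, -0.757, 0.653], [-0.001, 0.653, 0.757], [-1.0, -0.002, 0.0]]
force: [0.0, -0.7, 0.4]
width: 0.995
t 1.52 tcp [499.3 331.3 236.2] F [ 0.  -0.7  0.4] w 0.995 yaw z 49.2 q [ 0.49  0.45  1.41 -0.    1.28 -0.37]
```

View pics/w1.png

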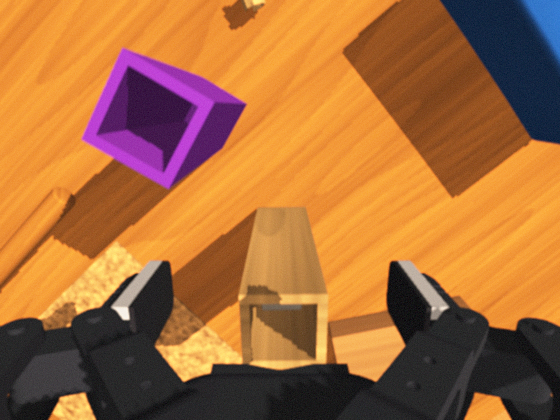

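```bash
python3 - <<'E'
from fit import *
c=cam("wrist")
P=unproj(c,[[239,296],[328,296],[327.5,363]],.19); print(P, np.linalg.norm(P[0]-P[1]),np.linalg.norm(P[1]-P[2]))
B=unproj(c,[[258,208],[305,208]],0); print(B,np.linalg.norm(B[0]-B[1]))
L=np.array([[sx*.026,sy*.026,z] for z in (0,.19) for sx in(-1,1) for sy in (-1,1)])
o=np.array([[239,296],[328,296],[327.5,363],[258,208],[305,208]],float)
x,e=model_fit([(c,o)],L,[.55,.285]); print(x,np.degrees(x[2]),e)
s=st();t=np.array(s["tcp_pos"]); print(rel(*(1000*(x[:2]-t[:2]))))
print(unproj(c,[[187,314]],.003))
E
```

```text
[[0.5112911  0.28931063 0.19      ]
 [0.54512531 0.32855815 0.19      ]
 [0.58176854 0.29914532 0.19      ]] 0.05181815840254885 0.04698766093586199
[[0.51171016 0.28940921 0.        ]
 [0.54492852 0.32798237 0.        ]] 0.05090528907393416
[0.54809347 0.29278767 0.88633912] 50.78349106893289 1.7949305827500692
t 1.62 tcp [496.1 334.1 236.1] F [-0.6  1.2  0.8] w 0.995 yaw z 49.3 q [ 0.49  0.45  1.41  0.    1.28 -0.37]
[ -0.  -66.3   2.6]
[[0.55355604 0.13993697 0.003     ]]
```

```bash
python3 -m creep '[[0,-30,1,0,85],[0,-31,1,0,85],[0,0,0,0,85],[30,0,0,0,85],[30,0,0,0,85],[25,0,0,0,85],[0,0,0,0,85],[0,0,0,0,85]]'
python3 -c "
from h import *
st(); cam('wrist','w2'); cam('scene','s2');st()"
```

```text
time_s: 2.28
tcp_pos: [0.5418, 0.2973, 0.1509]
ee_rot: [[-0.002, -0.759, 0.651], [-0.001, 0.651, 0.759], [-1.0, 0.001, -0.002]]
force: [1.3, 0.0, 0.4]
width: 0.996
t 2.28 tcp [541.8 297.3 150.9] F [1.3 0.  0.4] w 0.996 yaw z 49.4 q [ 0.41  0.57  1.45  0.    1.12 -0.46]
t 2.38 tcp [543.4 297.6 153. ] F [ 0.   0.4 -0.2] w 0.996 yaw z 49.3 q [ 0.4   0.57  1.45  0.    1.12 -0.46]
```

View pics/w2.png

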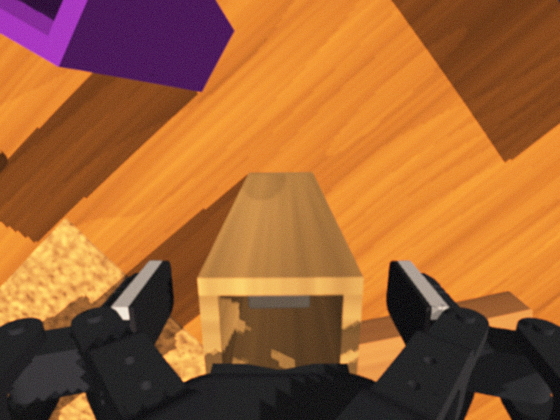

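View pics/s2.png

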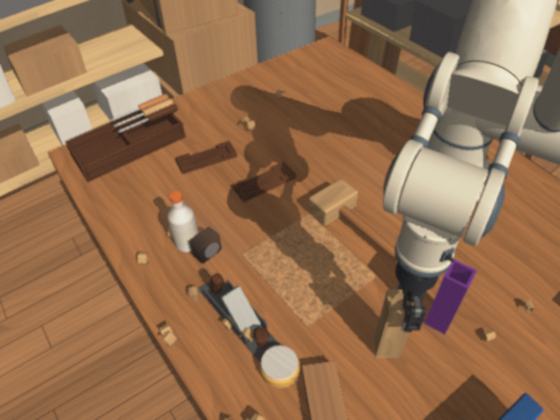

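Box centred between the jaws (rim edges at columns 202 and 362, midpoint about 282, fingers' midpoint about 280). I'll close and lift slightly.

```bash
python3 -m creep '[[0,0,0,0,30],[0,0,0,0,30],[0,0,0,0,30],[0,0,0,0,30],[0,0,0,0,30],[-10,0,0,0,30],[-10,0,0,0,30],[0,0,0,0,30]]' 60
python3 -c "
from h import *
cam('side','d3');s=st();t=np.array(s['tcp_pos'])*1000;print(rel(560-t[0],420-t[1]))"
```

```text
time_s: 3.05
tcp_pos: [0.5439, 0.297, 0.1738]
ee_rot: [[0.003, -0.757, 0.653], [0.001, 0.653, 0.757], [-1.0, -0.001, 0.003]]
force: [1.0, -0.0, -3.8]
width: 0.599
t 3.10 tcp [543.6 296.9 172.8] F [-0.8 -0.4 -5. ] w 0.600 yaw z 49.2 q [ 0.4   0.54  1.43  0.    1.16 -0.46]
[  0.2  68.  103.9]
```

View pics/d3.png

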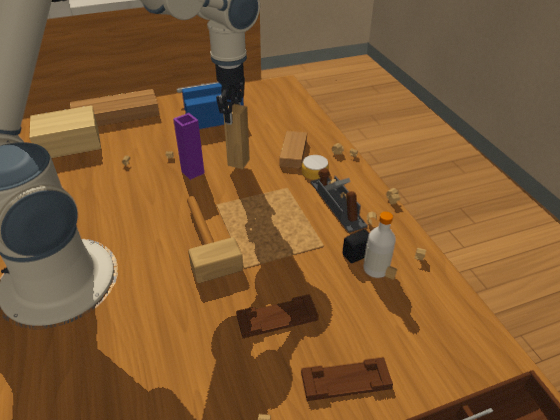

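```bash
python3 -m creep '[[0,8,12,0,30],[0,12,18,0,30],[0,12,18,0,30],[0,12,18,0,30],[0,12,18,0,30],[0,8,13,0,30],[0,4,7,0,30],[0,0,0,0,30]]'
python3 -m creep '[[0,0,0,0.08,30],[0,0,0,0.1,30],[0,0,0,0.1,30],[0,0,0,0.1,30],[0,0,0,0.1,30],[0,0,0,0.1,30],[0,0,0,0.1,30],[0,0,0,0.1,30],[0,0,0,0.079,30],[0,0,0,0,30],[0,0,0,0,30]]'
python3 -c "
from h import *
cam('side','d4');c=cam('wrist','w4');s=st()"
```

```text
time_s: 3.77
tcp_pos: [0.5592, 0.4214, 0.1707]
ee_rot: [[-0.0, -0.758, 0.652], [0.0, 0.652, 0.758], [-1.0, 0.0, -0.0]]
force: [0.3, -0.7, -5.0]
width: 0.6
time_s: 4.68
tcp_pos: [0.5594, 0.419, 0.1712]
ee_rot: [[-0.0, -0.002, 1.0], [-0.0, 1.0, 0.002], [-1.0, -0.0, -0.0]]
force: [0.8, -0.7, -4.6]
width: 0.597
t 4.78 tcp [559.4 419.3 171.3] F [ 0.2  0.1 -4.7] w 0.602 yaw z 0.1 q [ 0.56  0.65  1.21 -0.    1.28  0.56]
```

View pics/d4.png

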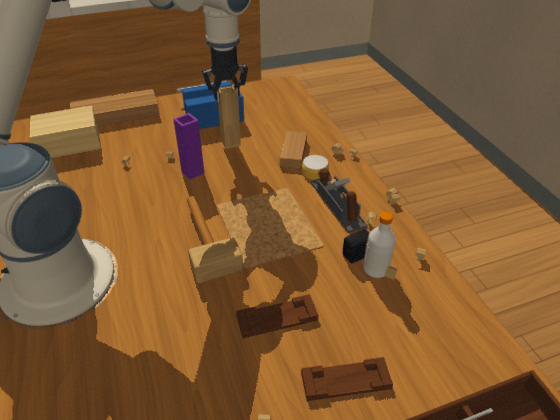

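View pics/w4.png

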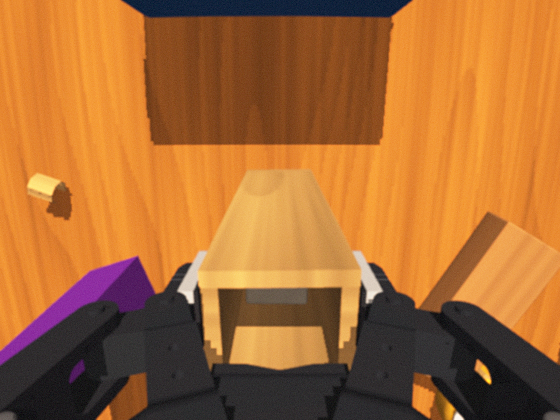

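Box is held square: jaw along x, mouth edges at columns 200 and 360, hanging plumb. I'll touch down, relax the grip to 20 N, and start tilting it towards the mat about its lower edge.

```bash
python3 -m creep '[[8,0,0,0,30],[6,0,0,0,30],[4,0,0,0,30],[0,0,0,0,30]]'
python3 -m creep '[[2,0,0,0,30],[0,0,0,0,30]]' 20
python3 -m creep '[[-1,-7,0,0,30],[-1,-8,0,0,30],[0,-7,0,0,30],[0,-8,0,0,30],[0,0,0,0,30]]'
python3 -c "
from h import *
cam('side','d5');c=cam('wrist','w5');s=st()"
```

```text
time_s: 5.12
tcp_pos: [0.5593, 0.4199, 0.1528]
ee_rot: [[-0.0, -0.001, 1.0], [0.0, 1.0, 0.001], [-1.0, 0.0, -0.0]]
force: [0.2, 0.7, -3.8]
width: 0.604
time_s: 5.28
tcp_pos: [0.5594, 0.4201, 0.1524]
ee_rot: [[0.001, -0.001, 1.0], [0.001, 1.0, 0.001], [-1.0, 0.001, 0.001]]
force: [-5.3, -1.8, 16.7]
width: 0.601
time_s: 5.7
tcp_pos: [0.56, 0.3898, 0.1548]
ee_rot: [[0.002, -0.0, 1.0], [0.002, 1.0, 0.0], [-1.0, 0.002, 0.002]]
force: [-3.0, 2.2, 14.4]
width: 0.605
t 5.80 tcp [559.9 390.3 154.7] F [-3.7  0.8 16.5] w 0.604 yaw z 0.0 q [0.52 0.65 1.28 0.   1.22 0.52]
```

View pics/d5.png

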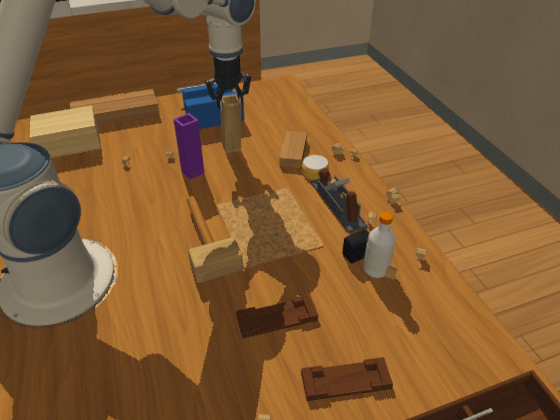

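View pics/w5.png

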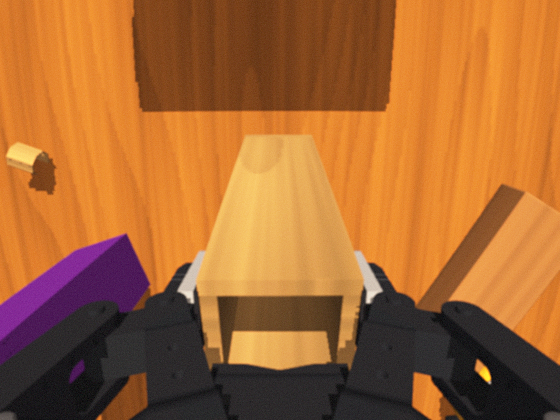

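```bash
cat > tilt.py <<'E'
from h import *
from scipy.optimize import least_squares
def tilt(c,uv,loc,x0):
    """box lying in plane yz, x known; uv pixels of local pts (lx,ly,lz). params x,y0,z0(underside centre),theta about +x ; theta>0 tips mouth toward -y"""
    loc=np.array(loc,float)
    def W(p):
        t=p[3]; ey=np.array([0,np.cos(t),np.sin(t)]); ez=np.array([0,-np.sin(t),np.cos(t)])
        return np.array([p[0],p[1],p[2]])+loc[:,:1]*[1,0,0]+loc[:,1:2]*ey+loc[:,2:]*ez
    r=least_squares(lambda p:(proj(c,W(p))-np.array(uv)).ravel(),x0,x_scale=[.01,.01,.01,.1])
    p=r.x
    edge=[p[1]-.026*np.cos(p[3]),p[2]-.026*np.sin(p[3])]
    print("xyz0",np.round(p[:3],4),"tilt",np.round(np.degrees(p[3]),1),"front edge y,z",np.round(edge,4),"rms",np.round(np.sqrt(np.mean(r.fun**2)),2)); return p
E
python3 - <<'E'
from tilt import *
c=cam('wrist')
b=.026
tilt(c,[[247,135],[313,135],[197,294],[362,294],[216,295],[344,295]],[[-b,b,0],[b,b,0],[-b,b,.19],[b,b,.19],[-.02,.02,.19],[.02,.02,.19]],[.56,.4,.02,.1])
E
```

```text
xyz0 [0.5591 0.4102 0.0033] tilt 10.2 front edge y,z [ 0.3847 -0.0013] rms 4.14
```

```bash
python3 -m creep '[[-1,-7.6,0,0,30],[0.3,-7.6,0,0,30],[0.7,-7.6,0,0,30],[1,-7.6,0,0,30],[1.4,-7.5,0,0,30],[1.8,-7.4,0,0,30],[2,-7.3,0,0,30],[2.4,-7.3,0,0,30],[2.7,-7.2,0,0,30],[3,-7,0,0,30],[3.3,-6.8,0,0,30],[3.6,-6.8,0,0,30]]'
python3 -c "
from h import *
cam('side','d6');c=cam('wrist','w6');s=st()"
```

```text
time_s: 6.85
tcp_pos: [0.5604, 0.3012, 0.1339]
ee_rot: [[0.003, -0.0, 1.0], [0.0, 1.0, 0.0], [-1.0, 0.0, 0.003]]
force: [-2.5, -6.0, 20.3]
width: 0.601
t 6.95 tcp [560.4 300.5 133.4] F [-2.5 -7.6 22.8] w 0.597 yaw z -0.0 q [ 0.4   0.61  1.43 -0.    1.1   0.4 ]
```

View pics/d6.png

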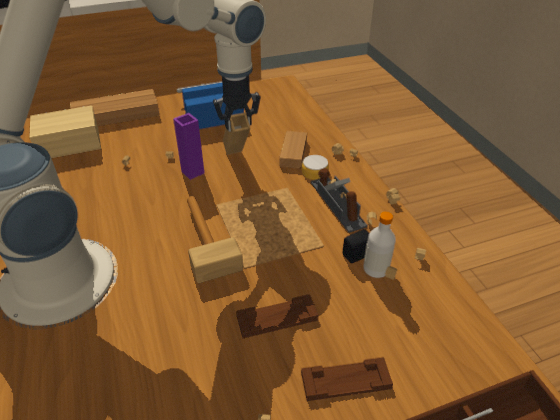

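View pics/w6.png

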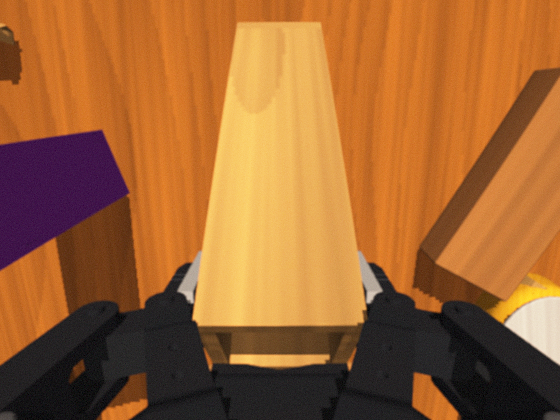

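```bash
python3 - <<'E'
from tilt import *
c=cam('wrist')
b=.026
tilt(c,[[238,23],[321,23],[195,321],[366,322]],[[-b,b,0],[b,b,0],[-b,b,.19],[b,b,.19]],[.56,.4,.02,.7])
E
```

```text
xyz0 [0.5597 0.3983 0.0131] tilt 37.1 front edge y,z [ 0.3775 -0.0025] rms 0.34
```

```bash
python3 -m creep '[[2,-6.4,0,0,30],[3,-6.4,0,0,30],[4.5,-6.1,0,0,30],[4.6,-6.1,0,0,30],[5,-5.7,0,0,30],[5.2,-5.7,0,0,30],[5.5,-5.2,0,0,30],[5.6,-5.2,0,0,30],[6,-4.7,0,0,30],[6,-4.7,0,0,30],[6.4,-4.2,0,0,30],[6.5,-4.2,0,0,30]]'
python3 -c "
from h import *
cam('side','d7');c=cam('wrist','w7');s=st()"
```

```text
time_s: 8.0
tcp_pos: [0.5598, 0.2366, 0.0717]
ee_rot: [[0.001, -0.0, 1.0], [-0.0, 1.0, 0.0], [-1.0, -0.0, 0.001]]
force: [1.2, -4.0, 4.7]
width: 0.6
t 8.10 tcp [559.6 236.3  71.1] F [ 1.6 -4.1  3.3] w 0.602 yaw z -0.0 q [ 0.3   0.66  1.55 -0.    0.94  0.3 ]
```

View pics/w7.png

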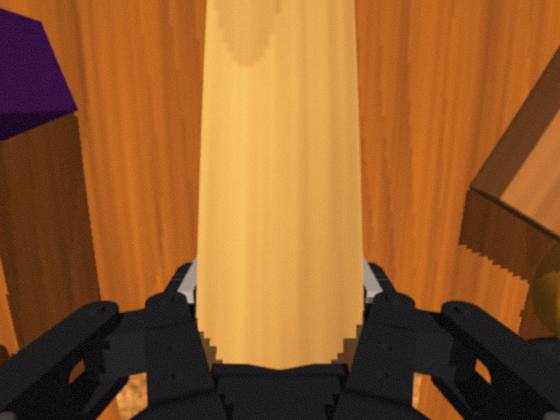

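View pics/d7.png

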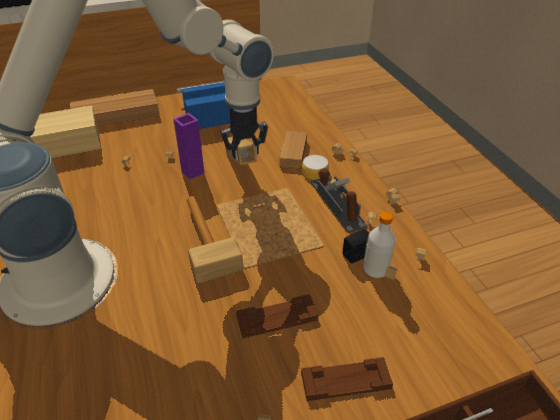

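```bash
python3 -m creep '[[6.8,-3.6,0,0,30],[6.8,-3.6,0,0,30],[7,-3,0,0,30],[7,-3,0,0,30],[7,-2.3,0,0,30],[7,-2.3,0,0,30],[5,-1.6,0,0,30],[3,-1,0,0,30],[0,0,0,0,30]]'
python3 -c "
from h import *
cam('side','d8');c=cam('wrist','w8');s=st()"
```

```text
time_s: 8.85
tcp_pos: [0.5591, 0.217, 0.0214]
ee_rot: [[-0.001, 0.0, 1.0], [-0.0, 1.0, -0.0], [-1.0, -0.0, -0.001]]
force: [1.4, -0.8, -0.8]
width: 0.599
t 8.95 tcp [559.2 217.1  22. ] F [ 1.  -0.3 -2.2] w 0.600 yaw z 0.0 q [ 0.27  0.72  1.59 -0.    0.83  0.27]
```

View pics/w8.png

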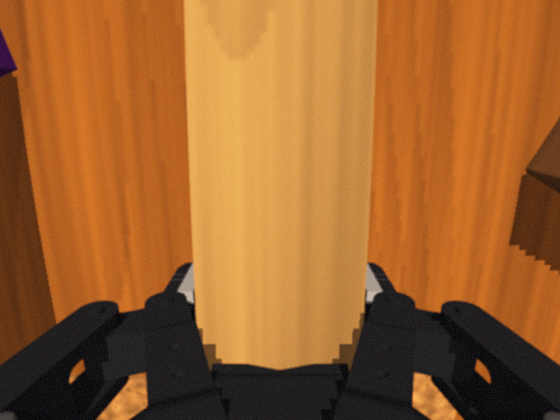

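View pics/d8.png

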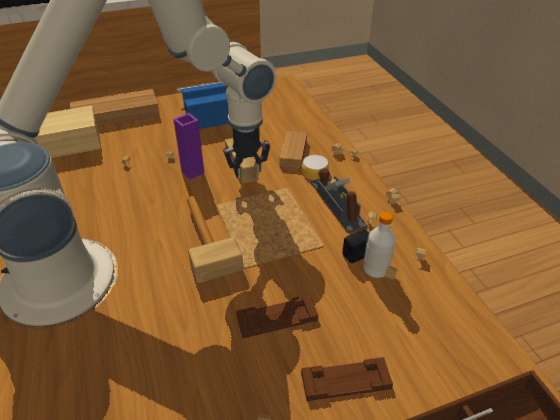

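```bash
python3 -m creep '[[2,-0.5,0,0,30],[2,-0.4,0,0,30],[2,-0.3,0,0,30],[2,-0.2,0,0,30],[0,0,0,0,30]]'
python3 -m creep '[[2,0,0,0,30],[0,0,0,0,30]]'
```

```text
time_s: 9.37
tcp_pos: [0.5593, 0.2156, 0.0139]
ee_rot: [[-0.0, 0.0, 1.0], [-0.0, 1.0, -0.0], [-1.0, -0.0, -0.0]]
force: [0.8, -1.2, -0.1]
width: 0.604
time_s: 9.53
tcp_pos: [0.5594, 0.2157, 0.012]
ee_rot: [[-0.0, 0.0, 1.0], [0.0, 1.0, -0.0], [-1.0, 0.0, -0.0]]
force: [0.6, -2.2, 1.3]
width: 0.602
```

```bash
python3 -m creep '[[2,0,0,0,30],[0,0,0,0,30]]'
python3 -m creep '[[1.5,0,0,0,30],[0,0,0,0,30]]'
python3 -c "
from h import *
c=cam('side');crop(c,180,100,330,200,5,'d9');st()"
```

```text
time_s: 9.7
tcp_pos: [0.5594, 0.2157, 0.0099]
ee_rot: [[-0.0, 0.0, 1.0], [0.0, 1.0, -0.0], [-1.0, 0.0, -0.0]]
force: [1.7, -0.9, 1.7]
width: 0.601
time_s: 9.87
tcp_pos: [0.5594, 0.2157, 0.0085]
ee_rot: [[0.0, 0.0, 1.0], [0.0, 1.0, -0.0], [-1.0, 0.0, 0.0]]
force: [-0.2, -2.7, 3.2]
width: 0.6
t 9.92 tcp [559.4 215.7   8.6] F [ 1.  -1.9  1.6] w 0.604 yaw z -0.0 q [0.27 0.74 1.6  0.   0.8  0.27]
```

View pics/d9.png

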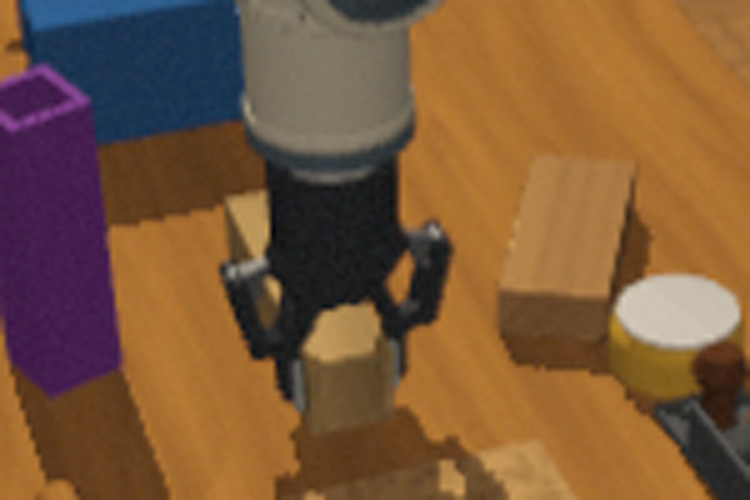

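```bash
python3 -c "
from h import *
c=cam('side');im=c['frame'][150:195,225:275,::-1].astype(float);im=np.clip(im*1.8,0,255).astype('uint8');cv2.imwrite('pics/d10.png',cv2.resize(im,None,fx=12,fy=12,interpolation=cv2.INTER_CUBIC))"
```

```text
(no output)
```

View pics/d10.png

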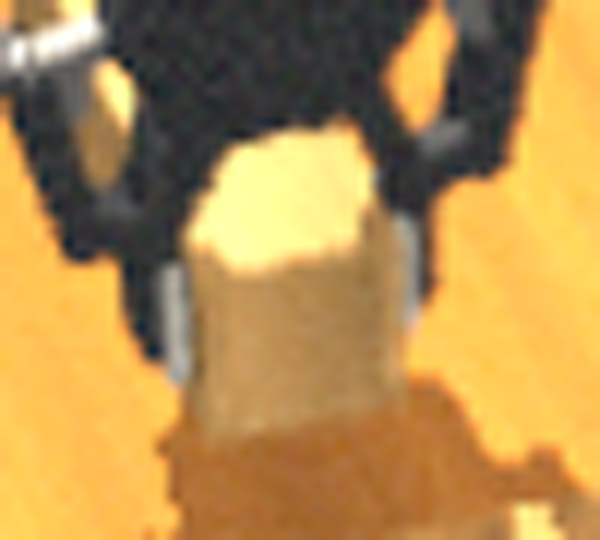

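```bash
python3 -c "
from h import *
c=cam('side');
print(unproj(c,[[242.1,186.3],[258.3,183.3]],0)); print(unproj(c,[[240.8,170.8],[256,167]],0.052))
for y in (.19,.2,.21): print(y,np.round(proj(c,[[.533,y,0],[.585,y,0],[.533,y,.052],[.585,y,.052]]),1).tolist())
for n in ['scene']:
  k=cam(n); crop(k,330,240,470,400,5,'s11')
"
```

```text
[[0.53193499 0.19457973 0.        ]
 [0.58218342 0.19208893 0.        ]]
[[0.53286508 0.20257402 0.052     ]
 [0.58072779 0.20549562 0.052     ]]
0.19 [[242.9, 187.1], [259.4, 183.5], [242.1, 173.2], [259.0, 169.7]]
0.2 [[241.9, 185.2], [258.4, 181.6], [241.1, 171.3], [257.9, 167.8]]
0.21 [[241.0, 183.2], [257.4, 179.7], [240.1, 169.4], [256.9, 165.9]]
```

View pics/s11.png

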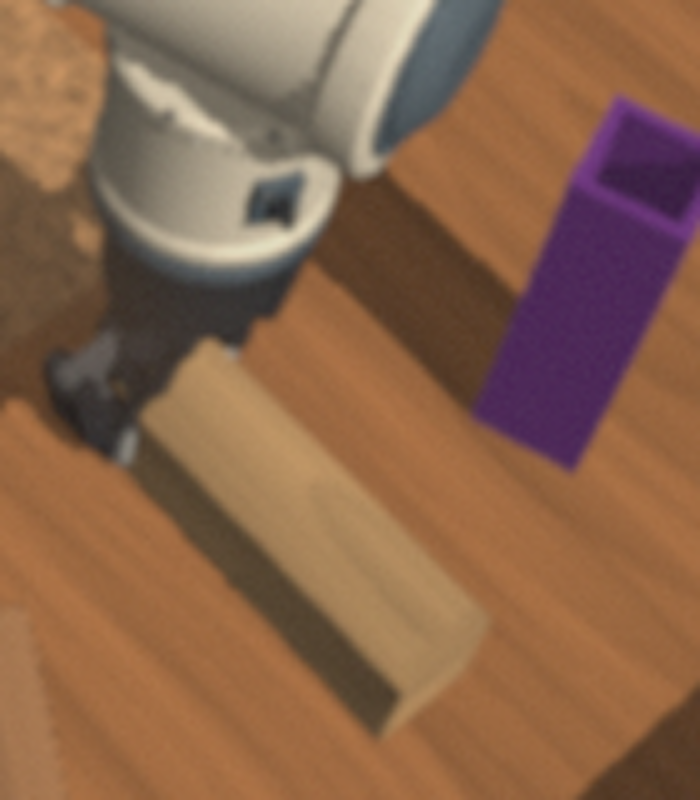

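```bash
python3 -m creep '[[1,0,0,0,30],[0,0,0,0,30]]'
python3 -m creep '[[0,0,0,0,60],[0,0,0,0,70],[0,0,0,0,85],[0,0,0,0,85],[-30,0,0,0,85],[-40,0,0,0,85],[-40,40,0,0,85],[-10,40,0,0,85],[0,40,0,0,85],[0,0,0,0,85],[0,0,0,0,85]]'
python3 -c "
from h import *
cam('wrist','w12');c=cam('side');crop(c,180,100,330,200,5,'d12');st()"
```

```text
time_s: 10.23
tcp_pos: [0.5594, 0.2157, 0.0076]
ee_rot: [[0.0, 0.0, 1.0], [-0.0, 1.0, -0.0], [-1.0, -0.0, 0.0]]
force: [1.0, -1.9, 1.6]
width: 0.603
time_s: 11.15
tcp_pos: [0.5589, 0.3271, 0.1172]
ee_rot: [[0.001, -0.003, 1.0], [0.0, 1.0, 0.003], [-1.0, 0.0, 0.001]]
force: [-0.0, -0.4, -0.2]
width: 0.995
t 11.25 tcp [559.  324.8 116.7] F [-0.6 -0.8  0.6] w 0.992 yaw z 0.0 q [ 0.43  0.64  1.41 -0.    1.09  0.43]
```

View pics/w12.png

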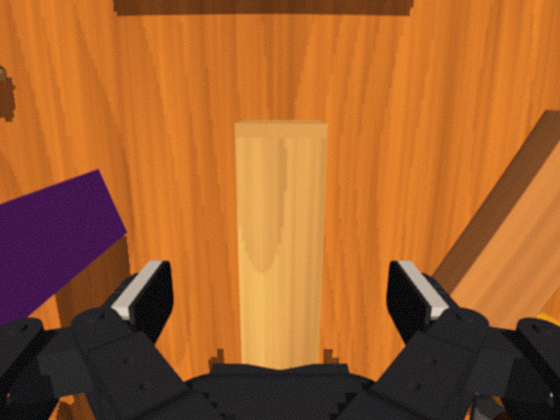

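View pics/d12.png

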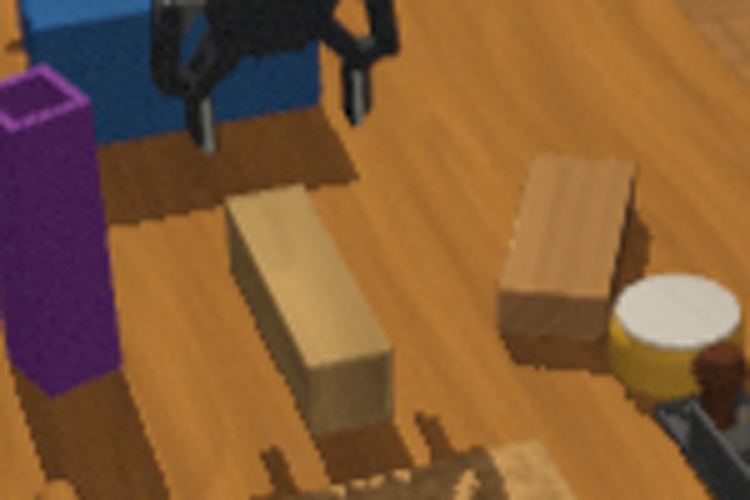

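```bash
python3 -c "
from h import *
c=cam('wrist');print(unproj(c,[[237,136],[326,136]],.052),unproj(c,[[236,121],[327,121]],0));s=st()
d=cam('side');print(unproj(d,[[180+312/5,100+430/5],[180+390/5,100+415/5]],0))"
```

```text
[[0.53389619 0.37531975 0.052     ]
 [0.58417889 0.37539235 0.052     ]] [[0.52741438 0.38162681 0.        ]
 [0.59107295 0.38171797 0.        ]]
t 11.30 tcp [559.1 324.3 116.8] F [ 0.1 -0.8  0.1] w 0.999 yaw z -0.0 q [ 0.43  0.64  1.41 -0.    1.09  0.43]
[[0.53319527 0.19566242 0.        ]
 [0.58178191 0.19378733 0.        ]]
```

```bash
python3 -m creep '[[0,23,0,0,85],[0,23,0,0,85],[35,0,0,0,85],[35,0,0,0,85],[25,0,0,0,85],[10,0,0,0,85],[0,0,0,0,85],[0,0,0,0,85],[0,0,0,0,30],[0,0,0,0,30],[0,0,0,0,30],[0,0,0,0,30]]' 20
python3 -m creep '[[0,0,0,0,30],[-8,0,0,0,30],[-8,0,0,0,30],[-4,0,0,0,30],[0,0,0,0,30]]'
python3 -c "
from h import *
cam('wrist','w13');c=cam('side');crop(c,180,100,330,200,5,'d13');st()"
```

```text
time_s: 12.35
tcp_pos: [0.5602, 0.3715, 0.0138]
ee_rot: [[0.002, 0.0, 1.0], [0.001, 1.0, -0.0], [-1.0, 0.001, 0.002]]
force: [-0.7, -1.0, 8.4]
width: 0.602
time_s: 12.77
tcp_pos: [0.56, 0.3716, 0.0338]
ee_rot: [[0.002, -0.0, 1.0], [0.001, 1.0, 0.0], [-1.0, 0.001, 0.002]]
force: [-0.4, 0.7, -2.1]
width: 0.606
t 12.87 tcp [559.7 371.4  32.7] F [ 0.3  2.7 -0.6] w 0.605 yaw z 0.0 q [0.5  0.78 1.39 0.   0.97 0.5 ]
```

View pics/w13.png

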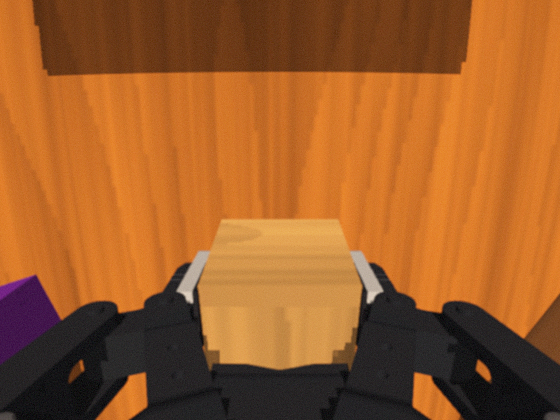

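View pics/d13.png

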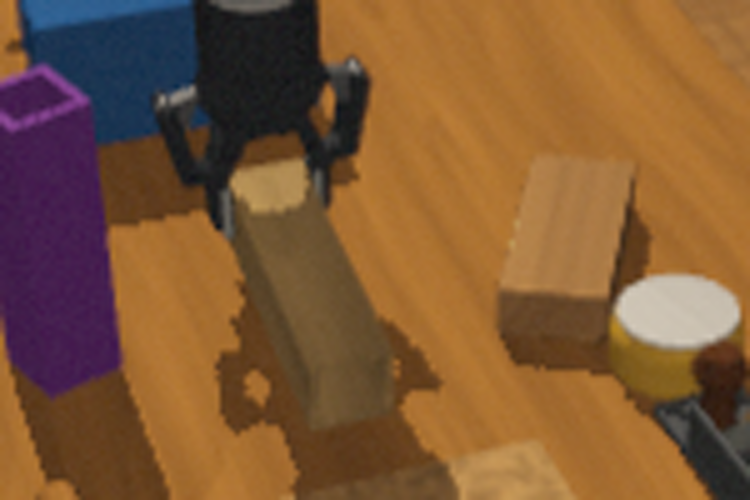

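Light grip lets the box droop: the mouth stays on the bench (side px ~249,185) as the closed end rises. I'll lock the grip at 100 N and carry the box nearly level to the mat.

```bash
python3 -m creep '[[0,0,0,0,20],[0,0,0,0,20],[-8,0,0,0,20],[-8,0,0,0,20],[-4,0,0,0,20],[0,0,0,0,20]]' 100
python3 -m creep '[[0,-8,0,0,20],[0,-16,0,0,20],[0,-25,0,0,20],[0,-26,0,0,20],[0,-26,0,0,20],[0,-26,0,0,20],[0,-26,0,0,20],[0,-26,0,0,20],[0,-26,0,0,20],[0,-22,0,0,20],[0,-16,0,0,20],[0,-8,0,0,20]]'
python3 -m creep '[[0,-6,0,0,20],[0,-3,0,0,20],[0,0,0,0,20]]'
python3 -c "
from h import *
cam('wrist','w14');c=cam('side');crop(c,190,120,340,270,5,'d14');st();c=cam('scene');crop(c,220,180,420,330,4,'s14')"
```

```text
time_s: 13.37
tcp_pos: [0.5599, 0.3714, 0.0535]
ee_rot: [[0.001, 0.0, 1.0], [0.001, 1.0, -0.0], [-1.0, 0.001, 0.001]]
force: [0.1, -0.0, -4.0]
width: 0.598
time_s: 14.37
tcp_pos: [0.5586, 0.1172, 0.0519]
ee_rot: [[-0.001, 0.002, 1.0], [-0.0, 1.0, -0.002], [-1.0, -0.0, -0.001]]
force: [-0.4, 0.4, -5.0]
width: 0.598
time_s: 14.62
tcp_pos: [0.5593, 0.1109, 0.0521]
ee_rot: [[-0.0, 0.0, 1.0], [-0.0, 1.0, -0.0], [-1.0, -0.0, -0.0]]
force: [0.1, -0.4, -4.9]
width: 0.595
t 14.72 tcp [559.3 111.7  52.1] F [-0.5 -0.7 -4.6] w 0.595 yaw z 0.0 q [0.09 0.65 1.66 0.   0.84 0.09]
```

View pics/d14.png

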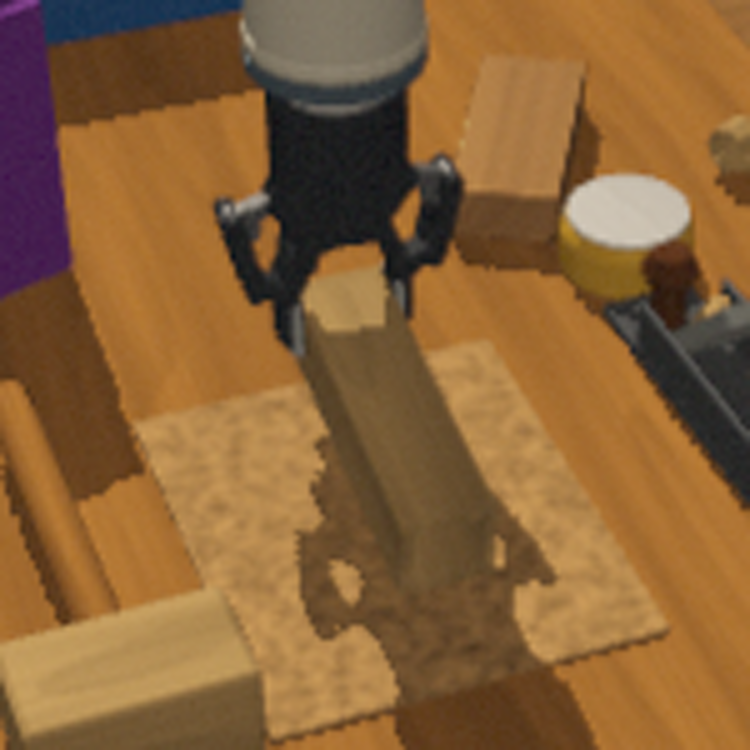

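View pics/s14.png

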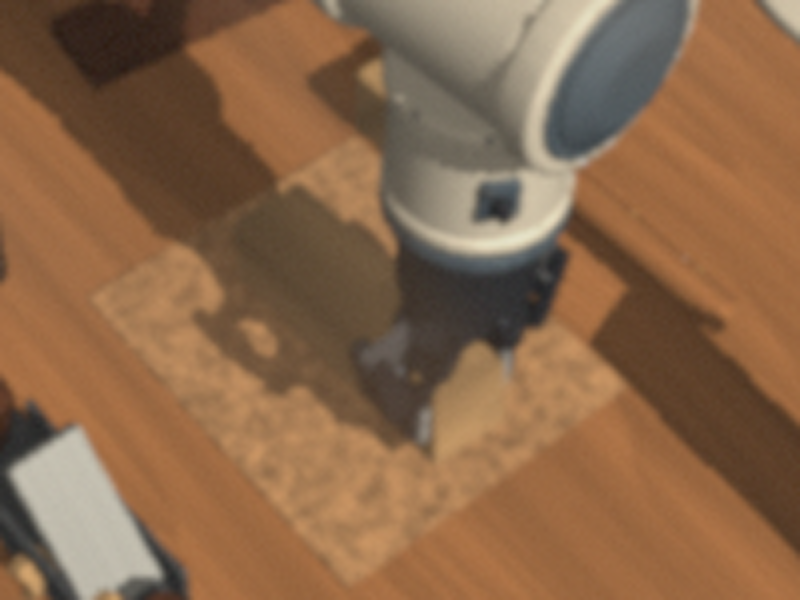

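```bash
python3 -m creep '[[8,0,0,0,20],[6,0,0,0,20],[2,0,0,0,20],[0,0,0,0,20]]'
python3 -m creep '[[0,0,0,0,20],[0,0,0,0,20],[-3,-2,0,0,20],[-7,-3,0,0,20],[-7,-3,0,0,20],[-7,-3,0,0,20],[-7,-3,0,0,20],[-7,-4,0,0,20],[0,0,0,0,20]]' 20
python3 -c "
from h import *
cam('wrist','w15');c=cam('side');crop(c,190,120,340,270,5,'d15');st()"
```

```text
time_s: 15.1
tcp_pos: [0.5591, 0.1114, 0.0354]
ee_rot: [[-0.001, -0.001, 1.0], [-0.0, 1.0, 0.001], [-1.0, -0.0, -0.001]]
force: [-1.2, 0.3, 0.1]
width: 0.595
time_s: 15.85
tcp_pos: [0.5602, 0.0924, 0.0759]
ee_rot: [[0.002, 0.001, 1.0], [-0.0, 1.0, -0.001], [-1.0, -0.0, 0.002]]
force: [0.7, 0.2, -4.8]
width: 0.596
t 15.95 tcp [559.6  92.9  74.5] F [-0.2  0.3 -4.2] w 0.598 yaw z -0.0 q [0.06 0.61 1.65 0.   0.88 0.06]
```

View pics/d15.png

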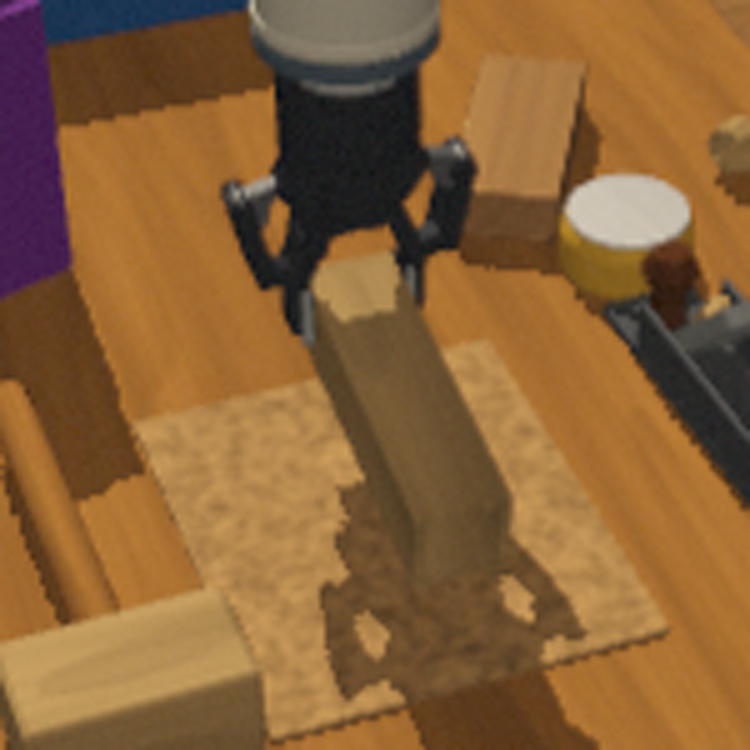

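View pics/w15.png

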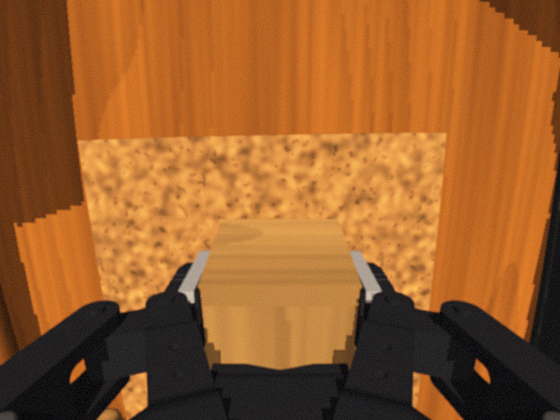

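```bash
python3 - <<'E'
from tilt import *
c=cam('wrist'); cv2.imwrite("pics/w16.png",cv2.resize(c["frame"][200:380,170:390,::-1],None,fx=3.5,fy=3.5,interpolation=cv2.INTER_CUBIC))
b=.026
p=tilt(c,[[219,219],[341,219],[198,305],[364,305]],[[-b,-b,0],[b,-b,0],[-b,b,0],[b,b,0]],[.56,.1,.08,1.6])
t=p[3]; ez=np.array([0,-np.sin(t),np.cos(t)]);ey=np.array([0,np.cos(t),np.sin(t)])
print("mouth low edge",p[:3]+.19*ez-.026*ey)
E
```

```text
xyz0 [0.559  0.1064 0.0924] tilt 103.7 front edge y,z [0.1125 0.0671] rms 0.67
mouth low edge [ 0.55904211 -0.07210885  0.02224547]
```

View pics/w16.png

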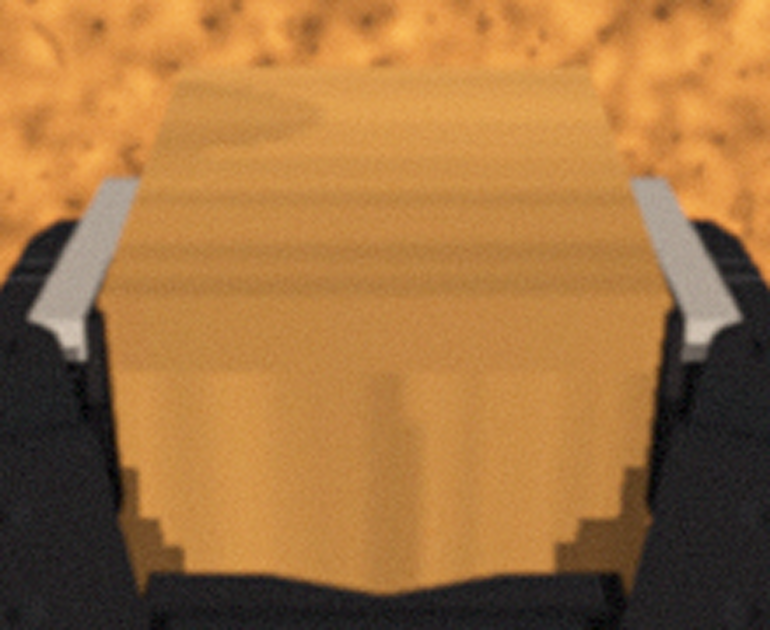

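```bash
python3 - <<'E'
from tilt import *
c=cam('wrist')
b=.026
p=tilt(c,[[222,219.5],[338.6,219.5],[198.6,284],[361.5,284],[200.5,306],[360.5,306]],[[-b,-b,0],[b,-b,0],[-b,b,0],[b,b,0],[-b,b,.008],[b,b,.008]],[.56,.1,.08,1.6])
t=p[3]; ez=np.array([0,-np.sin(t),np.cos(t)]);ey=np.array([0,np.cos(t),np.sin(t)])
print("mouth low edge",p[:3]+.19*ez-.026*ey)
E
```

```text
xyz0 [0.5587 0.1081 0.0876] tilt 95.8 front edge y,z [0.1108 0.0618] rms 0.47
mouth low edge [ 0.55868884 -0.0782491   0.04243983]
```

```bash
python3 -m creep '[[10,0,0,0,30],[10,0,0,0,30],[10,0,0,0,30],[6,0,0,0,30],[0,0,0,0,30]]' 20
python3 -m creep '[[0,0,0,0,45],[0,0,0,0,48],[0,0,0,0,48]]' 20
python3 -m creep '[[0,0,0,0,50],[0,0,0,0,50]]' 20
python3 -c "
from h import *
cam('wrist','w17');st()"
```

```text
time_s: 16.47
tcp_pos: [0.5585, 0.0931, 0.0362]
ee_rot: [[-0.003, -0.0, 1.0], [-0.0, 1.0, 0.0], [-1.0, -0.0, -0.003]]
force: [-1.2, -0.2, -1.3]
width: 0.595
time_s: 16.72
tcp_pos: [0.5596, 0.0932, 0.0384]
ee_rot: [[0.0, 0.0, 1.0], [0.0, 1.0, -0.0], [-1.0, 0.0, 0.0]]
force: [-0.4, 0.2, -3.4]
width: 0.594
time_s: 16.88
tcp_pos: [0.5595, 0.0932, 0.0384]
ee_rot: [[0.001, 0.0, 1.0], [0.0, 1.0, -0.0], [-1.0, 0.0, 0.001]]
force: [0.2, 1.0, -5.1]
width: 0.596
t 16.93 tcp [559.5  93.2  38.4] F [-0.3 -0.2 -4.3] w 0.597 yaw z -0.0 q [0.06 0.67 1.67 0.   0.8  0.06]
```

View pics/w17.png

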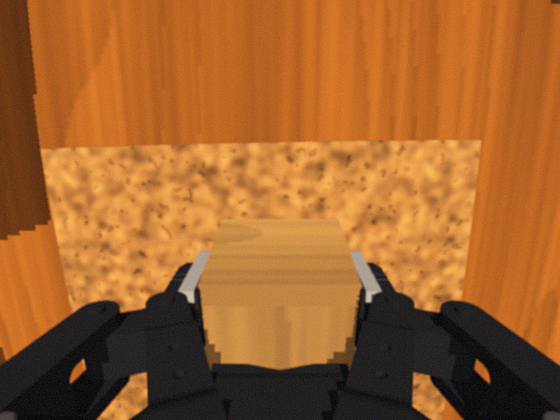

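```bash
python3 -m creep '[[0,0,0,0,51],[0,0,0,0,51]]' 20
python3 -c "
from h import *
cam('wrist','w18');st()"
python3 -m creep '[[0,0,0,0,51.4],[0,0,0,0,51.4]]' 20
python3 -c "
from h import *
cam('wrist','w19');st()"
```

```text
time_s: 17.1
tcp_pos: [0.5594, 0.0932, 0.0382]
ee_rot: [[0.0, -0.0, 1.0], [0.0, 1.0, 0.0], [-1.0, 0.0, 0.0]]
force: [0.1, -0.9, -4.0]
width: 0.602
t 17.15 tcp [559.4  93.1  38.2] F [ 0.3  0.4 -5.1] w 0.595 yaw z -0.0 q [ 0.06  0.67  1.67 -0.    0.8   0.06]
time_s: 17.32
tcp_pos: [0.5594, 0.0931, 0.0382]
ee_rot: [[0.0, 0.0, 1.0], [-0.0, 1.0, -0.0], [-1.0, -0.0, 0.0]]
force: [-1.0, 0.6, -5.1]
width: 0.606
t 17.37 tcp [559.4  93.1  38.1] F [-0.9  0.4 -4.5] w 0.604 yaw z -0.0 q [0.06 0.67 1.67 0.   0.8  0.06]
```

View pics/w19.png

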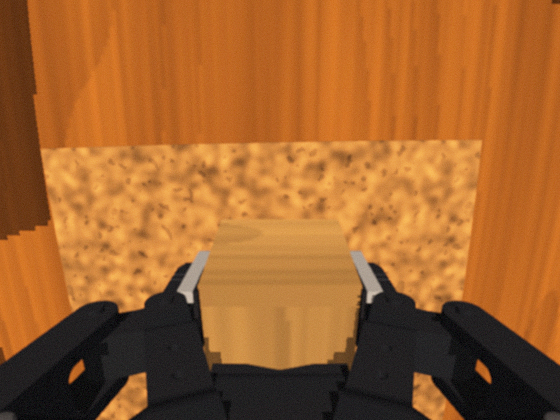

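```bash
python3 -m creep '[[0,0,0,0,51.7]]' 20
python3 -c "
from h import *
cam('wrist');st()"
python3 -m creep '[[0,0,0,0,51.9]]' 20
python3 -c "
from h import *
cam('wrist','w20');st()"
```

```text
time_s: 17.45
tcp_pos: [0.5594, 0.0931, 0.0381]
ee_rot: [[0.0, 0.0, 1.0], [-0.0, 1.0, -0.0], [-1.0, -0.0, 0.0]]
force: [0.2, -0.6, -3.9]
width: 0.612
t 17.50 tcp [559.4  93.1  38.2] F [ 0.3 -0.  -4. ] w 0.606 yaw z 0.0 q [ 0.06  0.67  1.67 -0.    0.8   0.06]
time_s: 17.58
tcp_pos: [0.5594, 0.0931, 0.0382]
ee_rot: [[0.0, -0.0, 1.0], [-0.0, 1.0, 0.0], [-1.0, -0.0, 0.0]]
force: [-0.7, -0.4, -2.8]
width: 0.605
t 17.63 tcp [559.4  93.1  38.2] F [ 0.1 -0.3 -3.7] w 0.608 yaw z 0.0 q [ 0.06  0.67  1.67 -0.    0.8   0.06]
```

View pics/w20.png

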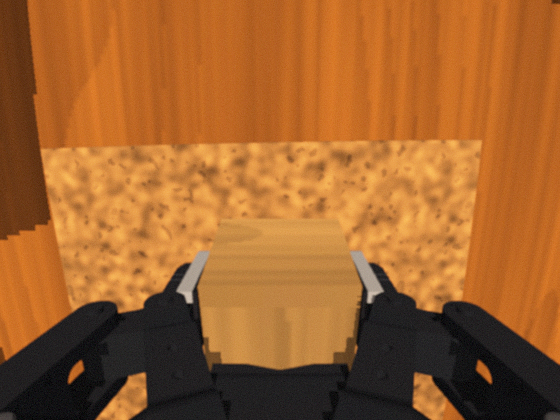

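```bash
python3 -m creep '[[-2,-0.5,0,0,51.9],[-3,-0.8,0,0,51.9],[-3,-0.8,0,0,51.9],[0,0,0,0,51.9]]' 20
python3 -c "
from h import *
c=cam('wrist','w21');st()"
```

```text
time_s: 17.97
tcp_pos: [0.5597, 0.0909, 0.0469]
ee_rot: [[0.001, 0.0, 1.0], [0.0, 1.0, -0.0], [-1.0, 0.0, 0.001]]
force: [-0.0, -0.1, -2.2]
width: 0.603
t 18.02 tcp [559.6  91.   46.6] F [ 0.2  0.9 -2.8] w 0.606 yaw z -0.0 q [0.06 0.65 1.67 0.   0.82 0.06]
```

View pics/w21.png

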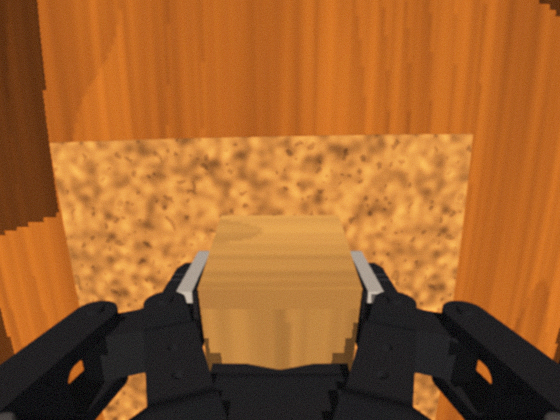

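```bash
python3 -m creep '[[-3.4,-1.4,0,0,51.9],[-3.4,-1.5,0,0,51.9],[-3.4,-1.6,0,0,51.9],[-3.3,-1.7,0,0,51.9],[-3.3,-1.7,0,0,51.9],[-3.3,-1.8,0,0,51.9],[-3.2,-1.9,0,0,51.9],[-3.2,-1.9,0,0,51.9],[0,0,0,0,51.9]]' 20
python3 -c "
from h import *
c=cam('wrist','w22');st();c=cam('side');crop(c,190,120,340,270,5,'d22')"
```

```text
time_s: 18.77
tcp_pos: [0.5596, 0.0772, 0.0733]
ee_rot: [[0.001, 0.0, 1.0], [-0.0, 1.0, -0.0], [-1.0, -0.0, 0.001]]
force: [-0.1, 0.3, -2.1]
width: 0.605
t 18.82 tcp [559.6  77.3  73. ] F [ 0.4  0.2 -2.8] w 0.606 yaw z -0.0 q [ 0.03  0.61  1.66 -0.    0.87  0.03]
```

View pics/w22.png

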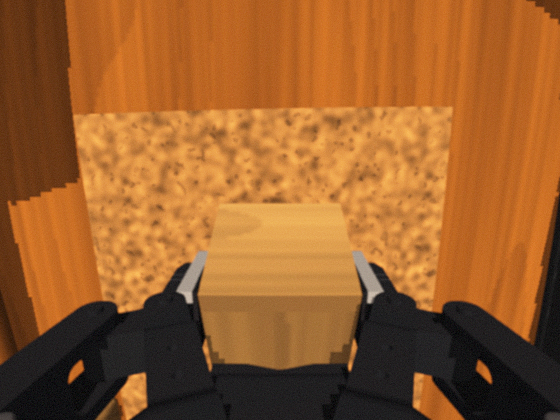

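View pics/d22.png

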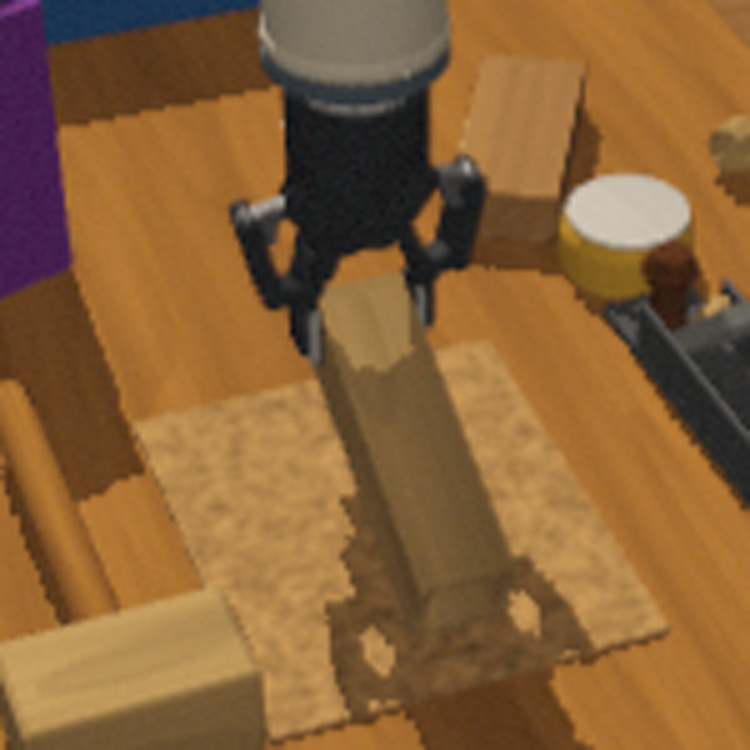

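```bash
python3 -m creep '[[-2.7,-1.7,0,0,51.9],[-2.6,-1.7,0,0,51.9],[-2.6,-1.8,0,0,51.9],[-2.6,-1.8,0,0,51.9],[-2.5,-1.8,0,0,51.9],[-2.5,-1.9,0,0,51.9],[0,0,0,0,51.9],[0,0,0,0,51.9]]' 20
python3 -c "
from h import *
c=cam('side');crop(c,250,190,320,260,10,'d23');[st() for _ in range(2)]"
python3 -m creep '[[-2.4,-2,0,0,51.9],[-2.4,-2,0,0,51.9],[-2.4,-2,0,0,51.9],[-2.4,-2,0,0,51.9],[0,0,0,0,51.9],[0,0,0,0,51.9]]' 20
python3 -c "
from h import *
c=cam('side');crop(c,250,190,320,260,10,'d24');[st() for _ in range(2)]"
```

```text
time_s: 19.53
tcp_pos: [0.5595, 0.0667, 0.0883]
ee_rot: [[0.0, 0.0, 1.0], [-0.0, 1.0, -0.0], [-1.0, -0.0, 0.0]]
force: [0.4, 0.4, -2.5]
width: 0.606
t 19.58 tcp [559.4  66.8  88.2] F [ 0.2  0.2 -1.5] w 0.606 yaw z -0.0 q [ 0.01  0.59  1.65 -0.    0.91  0.01]
t 19.58 tcp [559.4  66.8  88.2] F [ 0.2  0.2 -1.5] w 0.606 yaw z -0.0 q [ 0.01  0.59  1.65 -0.    0.91  0.01]
time_s: 20.08
tcp_pos: [0.5595, 0.0586, 0.0979]
ee_rot: [[0.0, 0.0, 1.0], [-0.0, 1.0, -0.0], [-1.0, -0.0, 0.0]]
force: [-0.5, 1.6, -1.6]
width: 0.612
t 20.13 tcp [559.5  58.8  97.8] F [-0.3  1.  -1.8] w 0.607 yaw z -0.0 q [-0.    0.57  1.64 -0.    0.93 -0.  ]
t 20.13 tcp [559.5  58.8  97.8] F [-0.3  1.  -1.8] w 0.607 yaw z -0.0 q [-0.    0.57  1.64 -0.    0.93 -0.  ]
```

View pics/d24.png

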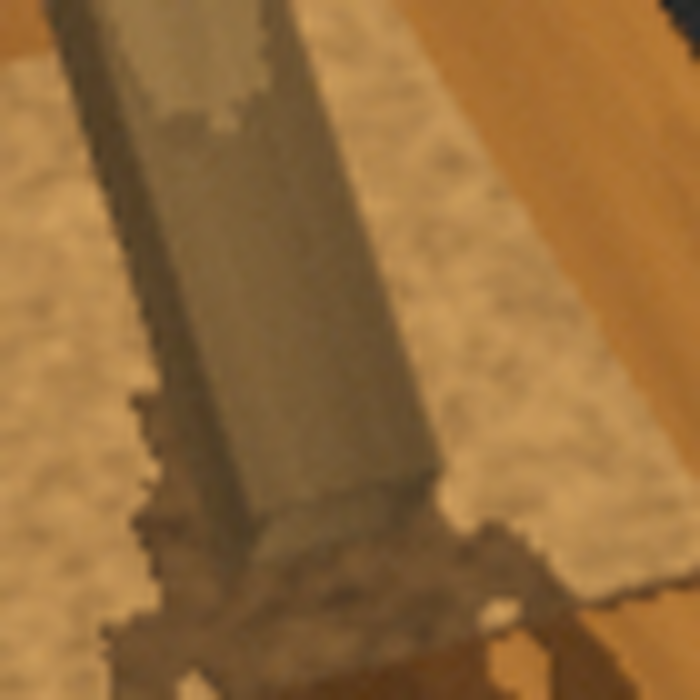

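```bash
python3 -m creep '[[-1.6,-1.4,0,0,51.9],[-1.5,-1.5,0,0,51.9],[-1.5,-1.5,0,0,51.9],[-1.5,-1.4,0,0,51.9],[-1.5,-1.4,0,0,51.9],[-1.5,-1.5,0,0,51.9],[0,0,0,0,51.9],[0,0,0,0,51.9],[0,0,0,0,51.9]]' 20
python3 -c "
from h import *
c=cam('side');crop(c,250,190,320,260,10,'d25');[st() for _ in range(2)]"
```

```text
time_s: 20.88
tcp_pos: [0.5595, 0.0501, 0.1069]
ee_rot: [[0.0, -0.0, 1.0], [-0.0, 1.0, 0.0], [-1.0, -0.0, 0.0]]
force: [-0.4, 0.3, -1.5]
width: 0.609
t 20.93 tcp [559.4  50.1 106.8] F [ 0.2  0.2 -0.7] w 0.610 yaw z 0.0 q [-0.02  0.56  1.64 -0.    0.94 -0.02]
t 20.93 tcp [559.4  50.1 106.8] F [ 0.2  0.2 -0.7] w 0.610 yaw z 0.0 q [-0.02  0.56  1.64 -0.    0.94 -0.02]
```

View pics/d25.png

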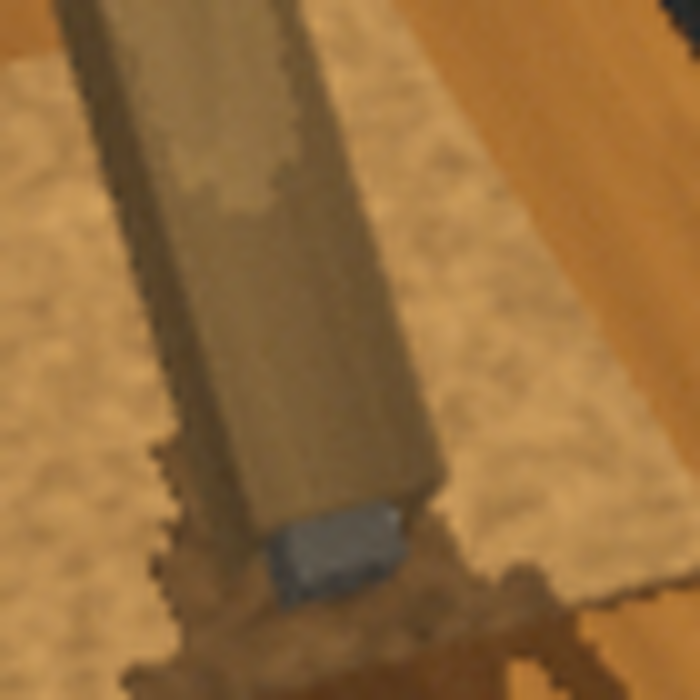

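Stone has slid to the mouth at about 34° (grey end at side px ~284,245, resting on the mat). I'll tilt a touch more, lock the grip, and withdraw the box along its own axis so the stone stays with its end on the mat.

```bash
python3 -m creep '[[-1.5,-1.5,0,0,51.9],[-1.5,-1.5,0,0,51.9],[-1.4,-1.5,0,0,51.9],[0,0,0,0,51],[0,0,0,0,45],[0,0,0,0,30],[0,0,0,0,20],[0,0,0,0,20]]' 100
python3 -c "
from h import *
c=cam('side');crop(c,250,190,320,260,10,'d26');st();c=cam('wrist','w26')"
```

```text
time_s: 21.6
tcp_pos: [0.5594, 0.0457, 0.1113]
ee_rot: [[0.0, -0.0, 1.0], [-0.0, 1.0, 0.0], [-1.0, -0.0, 0.0]]
force: [0.5, 1.0, 0.6]
width: 0.596
t 21.65 tcp [559.5  45.7 111.3] F [0.3 0.7 0.6] w 0.594 yaw z 0.0 q [-0.02  0.55  1.64 -0.    0.95 -0.02]
```

View pics/d26.png

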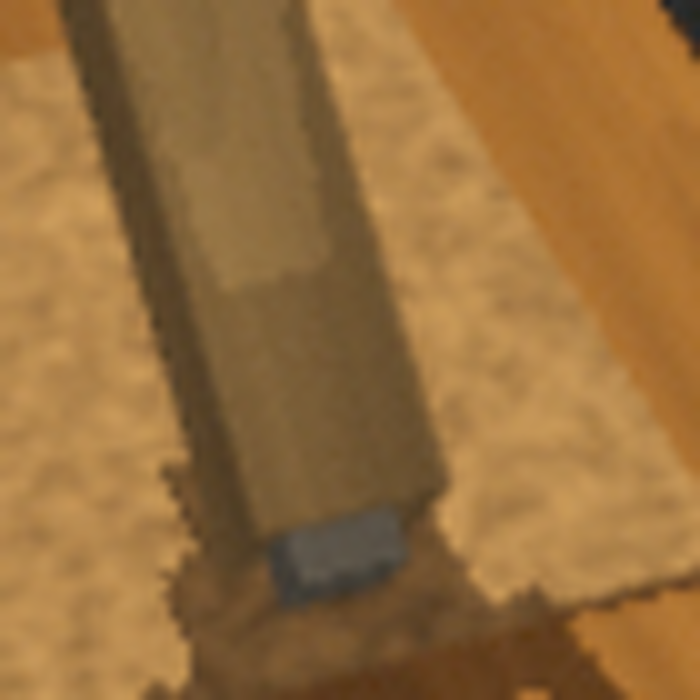

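View pics/w26.png

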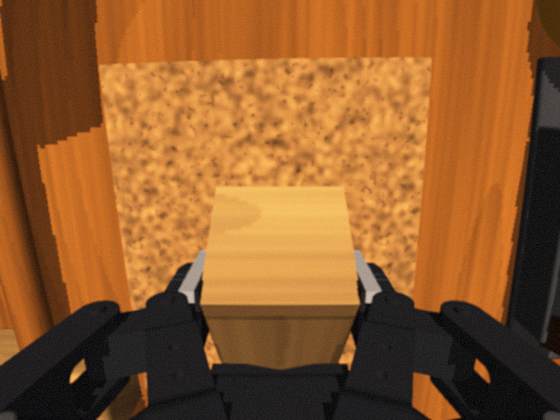

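```bash
python3 - <<'E'
from tilt import *
c=cam('wrist'); cv2.imwrite("pics/w27.png",cv2.resize(c["frame"][170:370,180:380,::-1],None,fx=3,fy=3,interpolation=cv2.INTER_CUBIC))
b=.026
p=tilt(c,[[216.5,187],[345,187],[201.5,303],[359.5,303]],[[-b,-b,0],[b,-b,0],[-b,b,0],[b,b,0]],[.56,.1,.08,2.1])
t=p[3]; ez=np.array([0,-np.sin(t),np.cos(t)]);ey=np.array([0,np.cos(t),np.sin(t)])
print("mouth low edge",p[:3]+.19*ez-.026*ey)
E
```

```text
xyz0 [0.5589 0.0654 0.128 ] tilt 124.5 front edge y,z [0.0801 0.1066] rms 1.02
mouth low edge [ 0.55891801 -0.07636836 -0.00114644]
```

```bash
python3 -m creep '[[-1.8,2.4,0,0,20],[-3.5,4.9,0,0,20],[-3.5,4.9,0,0,20],[-3.5,4.9,0,0,20],[-3.5,4.9,0,0,20],[-1.8,2.4,0,0,20],[0,0,0,0,20]]'
python3 -c "
from h import *
c=cam('side');crop(c,240,180,320,260,9,'d28');st()"
```

```text
time_s: 22.33
tcp_pos: [0.5596, 0.0708, 0.1294]
ee_rot: [[0.001, -0.001, 1.0], [0.0, 1.0, 0.001], [-1.0, 0.0, 0.001]]
force: [0.0, 1.2, -3.1]
width: 0.595
t 22.38 tcp [559.5  70.5 129.1] F [-0.7  1.7 -1.9] w 0.595 yaw z 0.0 q [0.02 0.53 1.61 0.   1.   0.02]
```

View pics/d28.png

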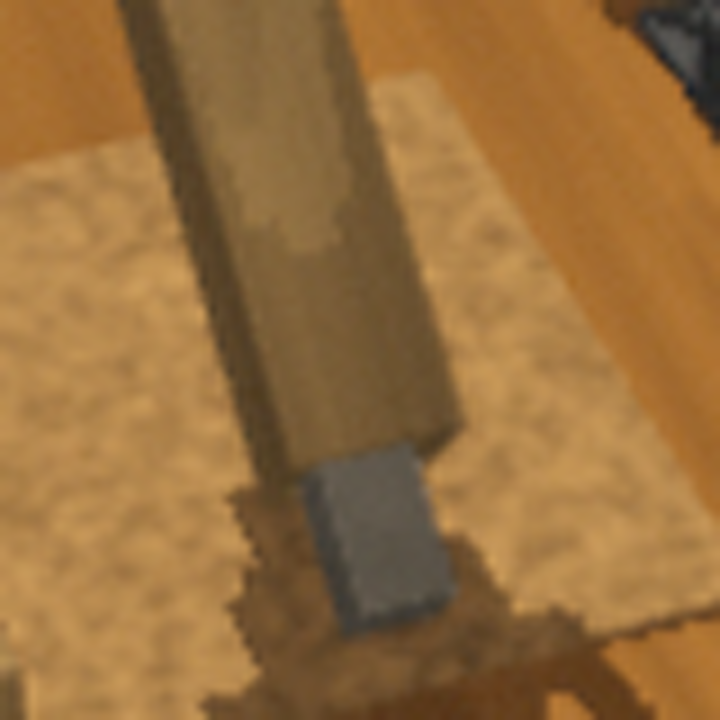

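```bash
python3 -m creep '[[-1.8,2.4,0,0,20],[-3.5,4.9,0,0,20],[-3.5,4.9,0,0,20],[-3.5,4.9,0,0,20],[-3.5,4.9,0,0,20],[-3.5,4.9,0,0,20],[-3.5,4.9,0,0,20],[-1.8,2.4,0,0,20],[0,0,0,0,20]]'
python3 -c "
from h import *
c=cam('side');crop(c,240,180,320,260,9,'d29');st()"
```

```text
time_s: 23.13
tcp_pos: [0.5596, 0.1049, 0.154]
ee_rot: [[0.001, -0.001, 1.0], [0.0, 1.0, 0.001], [-1.0, 0.0, 0.001]]
force: [0.6, 1.1, -1.5]
width: 0.597
t 23.18 tcp [559.5 104.6 153.7] F [ 0.4 -0.1 -2.4] w 0.593 yaw z 0.0 q [0.08 0.5  1.58 0.   1.06 0.08]
```

View pics/d29.png

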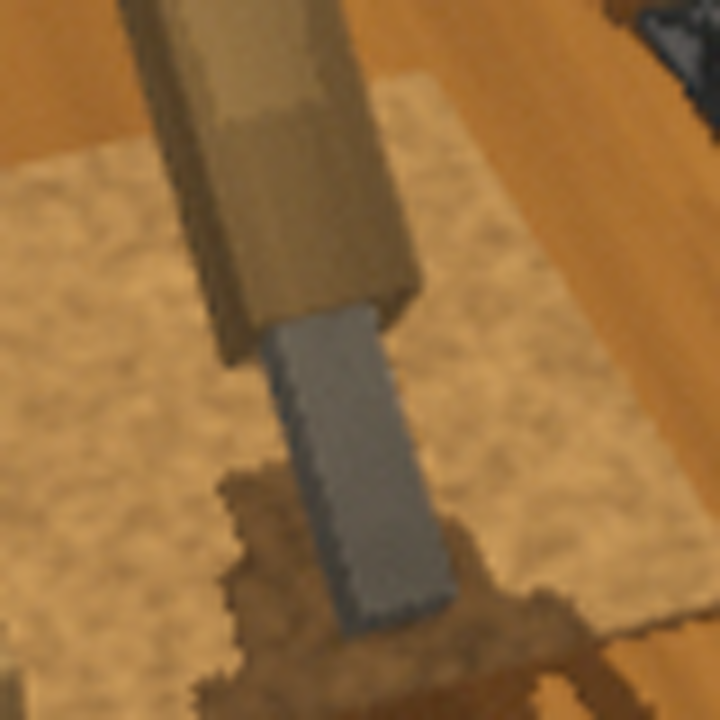

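```bash
python3 -m creep '[[-2.6,3.7,0,0,20],[-3.5,4.9,0,0,20],[-3.5,4.9,0,0,20],[-2.6,3.7,0,0,20],[-0.9,1.2,0,0,20],[0,0,0,0,20]]'
python3 -c "
from h import *
c=cam('side');crop(c,240,180,320,260,9,'d30');st()
L=np.array([[245,350]])
for u in ([240+345/9,180+635/9],[240+450/9,180+600/9]): print(unproj(c,[u],.003))"
```

```text
time_s: 23.68
tcp_pos: [0.5595, 0.1231, 0.1669]
ee_rot: [[0.001, -0.0, 1.0], [0.0, 1.0, 0.0], [-1.0, 0.0, 0.001]]
force: [-0.2, 1.8, -2.5]
width: 0.594
t 23.73 tcp [559.4 122.9 166.7] F [-0.7  0.  -2.6] w 0.595 yaw z 0.0 q [0.11 0.49 1.55 0.   1.1  0.11]
[[ 0.54304352 -0.09588218  0.003     ]]
[[ 0.57641721 -0.0929302   0.003     ]]
```

View pics/d30.png

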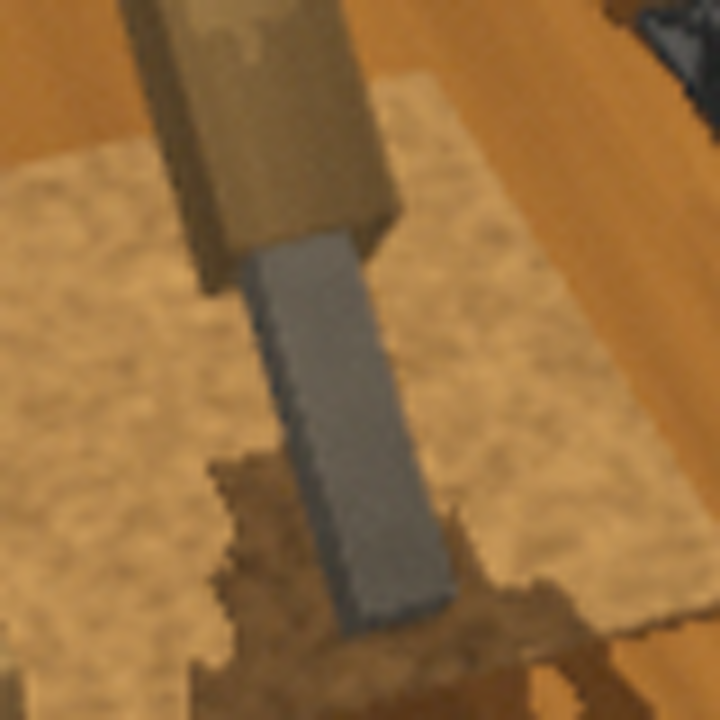

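```bash
python3 -m creep '[[-1.5,2,0,0,20],[-1.5,2,0,0,20],[0,0,0,0,20],[3.5,2.3,0,0,20],[3.5,2.3,0,0,20],[3.7,2.1,0,0,20],[3.7,2,0,0,20],[3.8,1.7,0,0,20],[3.8,1.7,0,0,20],[0,0,0,0,20]]'
python3 -c "
from h import *
c=cam('side');crop(c,240,180,320,260,9,'d31');st()"
```

```text
time_s: 24.57
tcp_pos: [0.559, 0.139, 0.1466]
ee_rot: [[-0.001, -0.0, 1.0], [-0.0, 1.0, 0.0], [-1.0, -0.0, -0.001]]
force: [-1.0, -0.0, -3.0]
width: 0.596
t 24.62 tcp [559.1 138.9 147. ] F [ 0.4  0.6 -2.9] w 0.597 yaw z 0.0 q [0.14 0.52 1.57 0.   1.06 0.14]
```

View pics/d31.png

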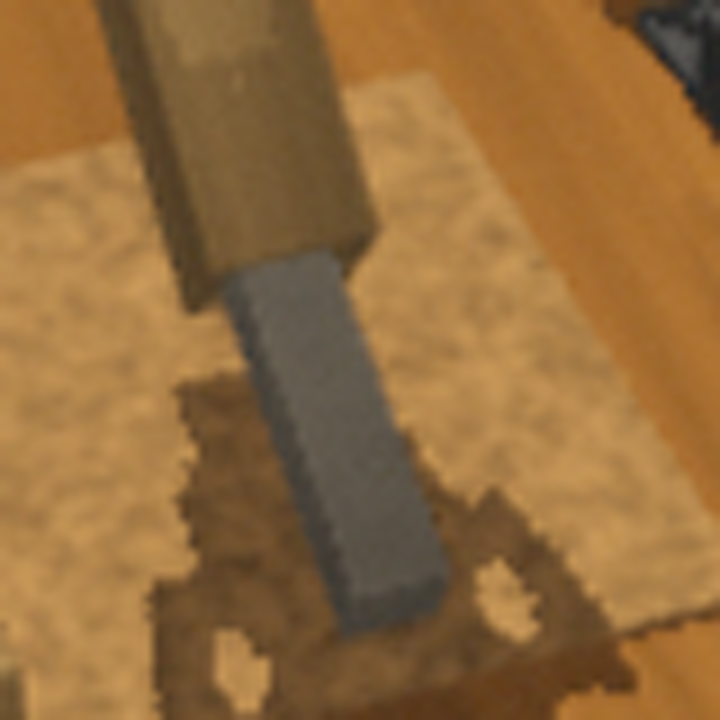

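```bash
python3 -m creep '[[4,1.4,0,0,20],[4,1.4,0,0,20],[4,1.2,0,0,20],[4,1.1,0,0,20],[3.7,0.7,0,0,20],[3.7,0.7,0,0,20],[3,0.4,0,0,20],[2.5,0.3,0,0,20],[2,0.2,0,0,20],[0,0,0,0,20]]'
python3 -c "
from h import *
c=cam('side');crop(c,240,180,320,260,9,'d32');st()"
```

```text
time_s: 25.45
tcp_pos: [0.5593, 0.1462, 0.1164]
ee_rot: [[-0.0, -0.0, 1.0], [-0.0, 1.0, 0.0], [-1.0, -0.0, -0.0]]
force: [-0.7, 0.9, -0.8]
width: 0.592
t 25.50 tcp [559.4 146.1 116.6] F [ 0.   0.7 -0.8] w 0.598 yaw z 0.0 q [ 0.15  0.56  1.59 -0.    0.99  0.15]
```

View pics/d32.png

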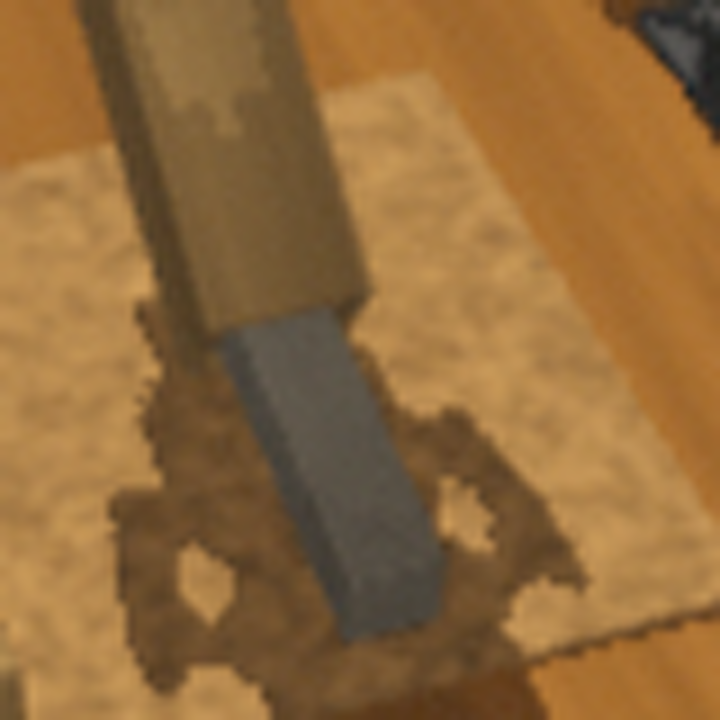

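```bash
python3 -m creep '[[-1.5,1,0,0,20],[0,0,0,0,20],[0,41,0,0,20],[0,20,0,0,20],[0,0,0,0,20]]'
python3 -c "
from h import *
c=cam('side');crop(c,230,170,320,260,8,'d33');st()"
```

```text
time_s: 25.92
tcp_pos: [0.5596, 0.2115, 0.1185]
ee_rot: [[0.001, -0.002, 1.0], [0.001, 1.0, 0.002], [-1.0, 0.001, 0.001]]
force: [0.0, 0.2, -2.0]
width: 0.599
t 25.97 tcp [559.4 209.8 118.3] F [-0.5 -0.4 -2.5] w 0.600 yaw z 0.1 q [0.26 0.58 1.54 0.   1.02 0.26]
```

View pics/d33.png

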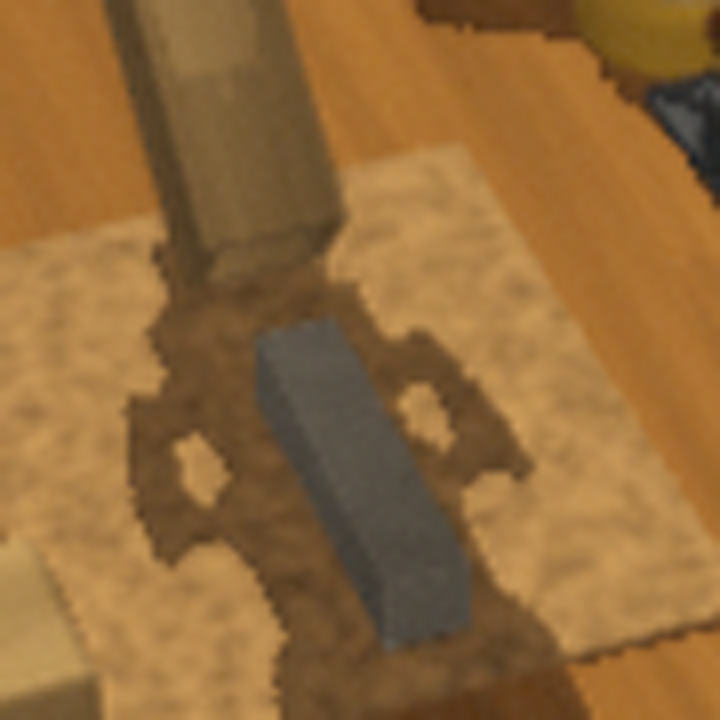

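Stone lies flat on the mat and the box is empty. Now I'll set the box down on the bench on its starting side.

```bash
python3 -m creep '[[0,10,0,0,20],[0,25,0,0,20],[0,30,0,0,20],[0,30,0,0,20],[0,25,0,0,20],[0,10,0,0,20],[0,0,0,0,20],[5,0,0,0,20],[4,0,0,0,20],[2,0,0,0,20],[0,0,0,0,20]]'
python3 -m creep '[[0,0,0,0,40],[0,0,0,0,50],[0,0,0,0,51.4],[2,0,0,0,51.4],[0,0,0,0,51.4]]' 20
python3 -c "
from h import *
c=cam('side');crop(c,200,110,320,220,6,'d34');st()"
```

```text
time_s: 26.88
tcp_pos: [0.5595, 0.3372, 0.1072]
ee_rot: [[-0.0, 0.001, 1.0], [0.0, 1.0, -0.001], [-1.0, 0.0, -0.0]]
force: [-2.8, 1.6, 8.3]
width: 0.597
time_s: 27.3
tcp_pos: [0.5599, 0.3376, 0.1053]
ee_rot: [[0.001, 0.001, 1.0], [0.001, 1.0, -0.001], [-1.0, 0.001, 0.001]]
force: [0.3, 3.0, 5.1]
width: 0.602
t 27.35 tcp [559.9 337.5 105.3] F [-0.   2.1  5.2] w 0.602 yaw z -0.1 q [0.45 0.66 1.4  0.   1.08 0.45]
```

View pics/d34.png

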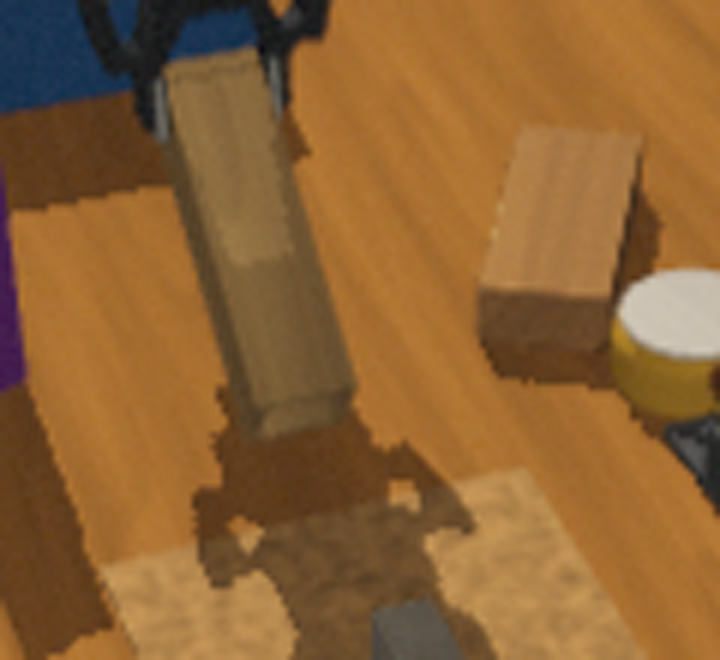

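```bash
python3 -m creep '[[5.6,5.4,0,0,51.4],[5.6,5.4,0,0,51.4],[6,5,0,0,51.4],[6,4.9,0,0,51.4],[6.5,4.4,0,0,51.4],[6.5,4.4,0,0,51.4],[6.8,3.8,0,0,51.4],[6.8,3.8,0,0,51.4],[7.1,3.2,0,0,51.4],[7.1,3.2,0,0,51.4],[0,0,0,0,51.4]]' 20
python3 -m creep '[[7,2.5,0,0,51.4],[7,2.5,0,0,51.4],[6,2,0,0,51.4],[3,1,0,0,51.4],[2,0.5,0,0,51.4],[0,0,0,0,51.4]]' 20
python3 -c "
from h import *
c=cam('side');crop(c,200,90,320,200,6,'d35');st()"
```

```text
time_s: 28.27
tcp_pos: [0.5588, 0.382, 0.0395]
ee_rot: [[-0.001, -0.0, 1.0], [-0.0, 1.0, 0.0], [-1.0, -0.0, -0.001]]
force: [0.0, 0.4, -0.6]
width: 0.603
time_s: 28.77
tcp_pos: [0.5592, 0.3899, 0.0169]
ee_rot: [[-0.0, 0.0, 1.0], [-0.0, 1.0, -0.0], [-1.0, -0.0, -0.0]]
force: [-5.6, -7.6, 16.0]
width: 0.603
t 28.82 tcp [559.3 389.9  16.9] F [-5.7 -4.8 16. ] w 0.598 yaw z -0.0 q [ 0.52  0.81  1.37 -0.    0.96  0.52]
```

View pics/d35.png

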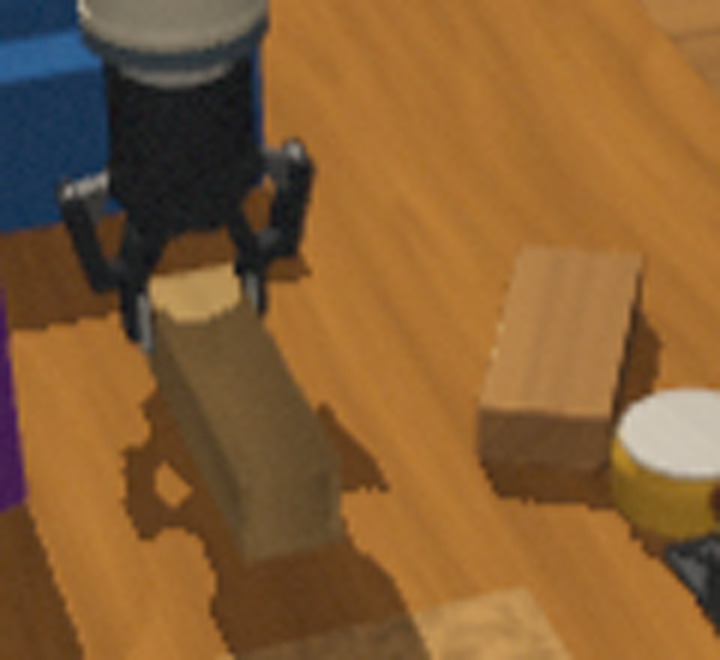

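```bash
python3 -m creep '[[-2,0,0,0,55],[0,0,0,0,70],[0,0,0,0,85],[0,0,0,0,85],[-30,0,0,0,85],[-40,0,0,0,85],[-40,0,0,0,85],[-40,-30,0,0,85],[-20,-40,0,0,85],[0,-40,0,0,85],[0,-40,0,0,85],[0,-40,0,0,85]]' 20
python3 -m creep '[[0,-40,0,0,85],[0,-40,0,0,85],[0,-40,0,0,85],[0,-40,0,0,85],[0,-40,0,0,85],[0,-40,0,0,85],[0,-30,0,0,85],[0,-15,0,0,85],[0,0,0,0,85],[0,0,0,0,85],[0,0,0,0,85]]'
python3 -c "
from h import *
c=cam('wrist','w36');st();c=cam('side','d36')"
```

```text
time_s: 29.82
tcp_pos: [0.5591, 0.2064, 0.1805]
ee_rot: [[0.001, -0.001, 1.0], [0.0, 1.0, 0.001], [-1.0, 0.0, 0.001]]
force: [2.0, -0.1, 0.0]
width: 0.992
time_s: 30.73
tcp_pos: [0.5593, -0.0765, 0.18]
ee_rot: [[-0.0, -0.0, 1.0], [0.0, 1.0, 0.0], [-1.0, 0.0, -0.0]]
force: [0.2, -0.0, -1.0]
width: 0.993
t 30.78 tcp [559.3 -76.1 180. ] F [ 0.3 -0.2  0.7] w 0.997 yaw z 0.0 q [-0.24  0.47  1.56  0.    1.12 -0.24]
```

View pics/w36.png

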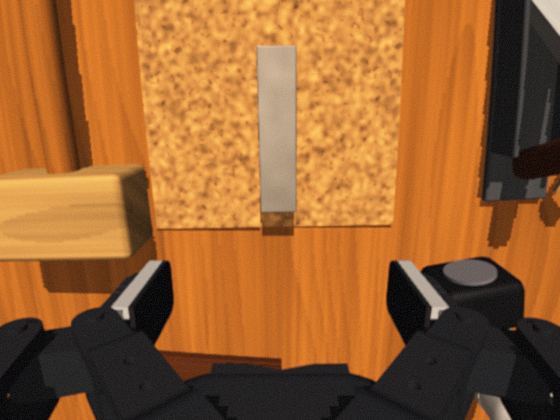

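View pics/d36.png

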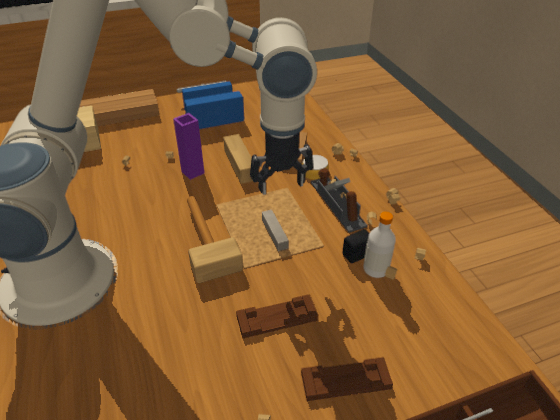

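```bash
python3 - <<'E'
from fit import *
c=cam("wrist")
f=c["frame"]; 
o=np.array([[257.5,46],[296,46],[261.5,212.5],[295.5,212.5]],float)
P=unproj(c,o,.033); print(np.round(P,4)); print(P.mean(0))
print("len",np.linalg.norm((P[0]+P[1]-P[2]-P[3])/2),"wid",np.linalg.norm(P[0]-P[1]),np.linalg.norm(P[2]-P[3]))
d=(P[0]+P[1]-P[2]-P[3]); print("axis yaw",np.degrees(np.arctan2(d[1],d[0])))
print("mat corners",unproj(c,[[157,229],[394,225]],.003))
cv2.imwrite("pics/w37.png",cv2.resize(f[20:240,220:340,::-1],None,fx=2.7,fy=2.7,interpolation=cv2.INTER_CUBIC))
st()
E
```

```text
[[ 0.5417  0.035   0.033 ]
 [ 0.5705  0.035   0.033 ]
 [ 0.5435 -0.0947  0.033 ]
 [ 0.5717 -0.0946  0.033 ]]
[ 0.55685405 -0.02981836  0.033     ]
len 0.12970249831950761 wid 0.028793771702312895 0.02827155066512443
axis yaw 90.6540837350659
mat corners [[ 0.44371198 -0.11989244  0.003     ]
 [ 0.66523608 -0.11546446  0.003     ]]
t 30.88 tcp [559.4 -76.  180.1] F [-0.3 -0.4  0.2] w 0.992 yaw z 0.1 q [-0.24  0.47  1.56  0.    1.12 -0.24]
```

View pics/w37.png

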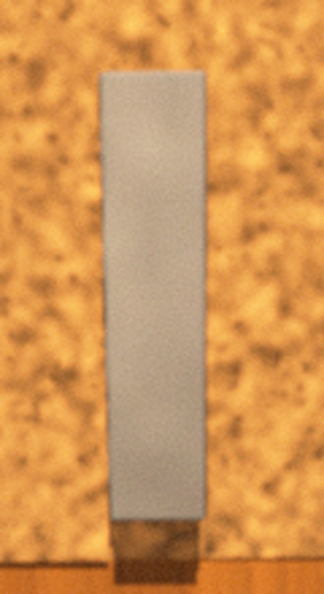

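```bash
python3 -m creep '[[10,23,-1.2,-0.01,85],[30,23,-1.2,0,85],[40,0,0,0,85],[40,0,0,0,85],[30,0,0,0,85],[15,0,0,0,85],[6,0,0,0,85],[0,0,0,0,85],[0,0,0,0,85]]' 40
python3 -c "
from h import *
st()"
```

```text
time_s: 31.63
tcp_pos: [0.5572, -0.0308, 0.0098]
ee_rot: [[0.001, -0.011, 1.0], [-0.0, 1.0, 0.011], [-1.0, -0.0, 0.001]]
force: [0.0, -0.1, 0.1]
width: 0.997
t 31.63 tcp [557.2 -30.8   9.8] F [ 0.  -0.1  0.1] w 0.997 yaw z 0.6 q [-0.16  0.71  1.71  0.    0.73 -0.17]
```

```bash
python3 -m creep '[[3,0,0,0,85],[0,0,0,0,60],[0,0,0,0,45],[0,0,0,0,20],[0,0,0,0,10],[0,0,0,0,10],[0,0,0,0,10],[0,0,0,0,10]]' 40
python3 -c "
from h import *
st()"
```

```text
time_s: 32.3
tcp_pos: [0.5569, -0.0312, 0.0066]
ee_rot: [[0.001, -0.01, 1.0], [-0.0, 1.0, 0.01], [-1.0, -0.0, 0.001]]
force: [-1.5, 0.2, 7.5]
width: 0.346
t 32.30 tcp [556.9 -31.2   6.6] F [-1.5  0.2  7.5] w 0.346 yaw z 0.6 q [-0.16  0.71  1.71 -0.    0.72 -0.17]
```

```bash
python3 -m creep '[[-4,0,0,0,10],[-10,0,0,0,10],[-25,0,0,0,10],[-35,0,0,0,10],[-35,0,0,0,10],[-35,0,0,0,10],[-25,-20,-15,0,10],[-15,-35,-28,0,10],[-9,-38,-32,0,10],[0,-38,-32,0,10],[0,-25,-20,0,10],[0,-12,-8,0,10]]'
python3 -m creep '[[0,0,0,0.06,10],[0,0,0,0.11,10],[0,0,0,0.11,10],[0,0,0,0.11,10],[0,0,0,0.11,10],[0,0,0,0.11,10],[0,0,0,0.11,10],[0,0,0,0.11,10],[0,0,0,0.11,10],[0,0,0,0.11,10],[0,0,0,0.11,10],[0,0,0,0.11,10]]'
python3 -m creep '[[0,0,0,0.11,10],[0,0,0,0.11,10],[0,0,0,0.11,10],[0,0,0,0.05,10],[0,0,0,0,10],[0,0,0,0,10],[0,0,0,0,10]]'
python3 -c "
from h import *
c=cam('wrist','w38');st()"
```

```text
time_s: 33.3
tcp_pos: [0.4346, -0.1854, 0.1967]
ee_rot: [[-0.0, -0.008, 1.0], [-0.001, 1.0, 0.008], [-1.0, -0.001, -0.0]]
force: [1.7, -0.1, -2.8]
width: 0.342
time_s: 34.3
tcp_pos: [0.4371, -0.1832, 0.1964]
ee_rot: [[0.0, 0.954, 0.301], [-0.0, 0.301, -0.954], [-1.0, 0.0, 0.0]]
force: [-0.9, 0.1, -2.7]
width: 0.35
time_s: 34.88
tcp_pos: [0.4372, -0.1834, 0.1961]
ee_rot: [[0.0, 0.998, -0.067], [-0.0, -0.067, -0.998], [-1.0, 0.0, 0.0]]
force: [-0.1, 0.5, -2.7]
width: 0.344
t 34.93 tcp [ 437.3 -183.4  196. ] F [-0.9  0.6 -2.4] w 0.342 yaw z -93.9 q [-0.52  0.33  1.75 -0.    1.06  1.12]
```

View pics/w38.png

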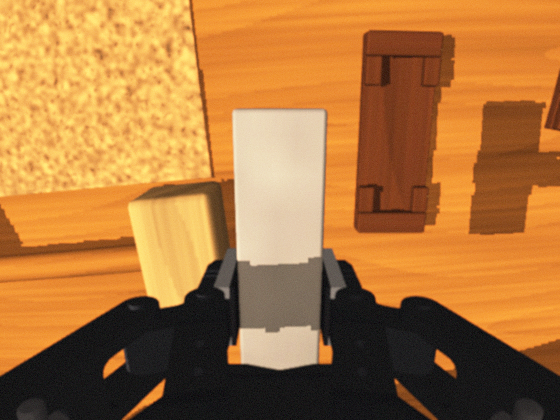

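```bash
python3 - <<'E'
from h import *
c=cam("wrist")
f=c["frame"]; cv2.imwrite("pics/w39.png",cv2.resize(f[20:245,340:460,::-1],None,fx=2.6*1,fy=2.6,interpolation=cv2.INTER_CUBIC)); cv2.imwrite("pics/w39b.png",cv2.resize(f[95:245,215:345,::-1],None,fx=4,fy=4,interpolation=cv2.INTER_CUBIC)); st()
E
```

```text
t 34.98 tcp [ 437.3 -183.4  195.9] F [-0.   0.5 -2.1] w 0.340 yaw z -93.9 q [-0.52  0.33  1.75 -0.    1.06  1.12]
```

View pics/w39.png

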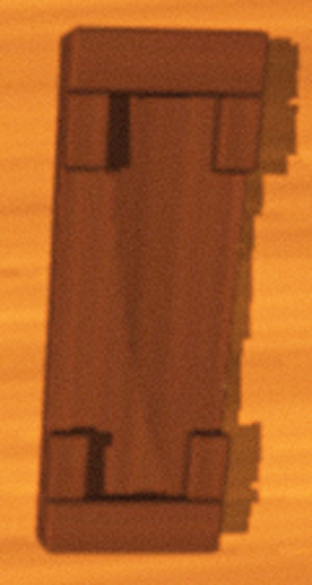

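View pics/w39b.png

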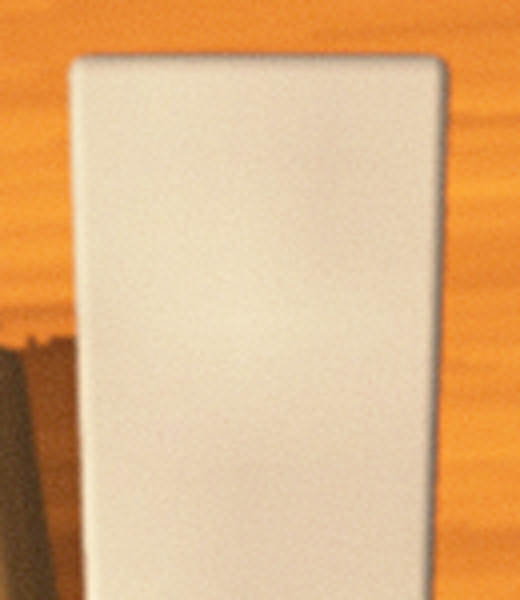

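```bash
python3 - <<'E'
from fit import *
c=cam("wrist")
o=lambda a:np.array(a,float)/2.6+[340,20]
outer=o([[75,28],[268,32],[219,551],[48,549]]); inner=o([[108,94],[221,96],[188,499],[86,498]])
for nm,pts,hx,hy in(("outer",outer,.088,.032),("inner",inner,.068,.018)):
    P=unproj(c,pts,.02); ax=(P[0]+P[1]-P[2]-P[3])
    print(nm,np.round(P.mean(0),4),"yaw",np.degrees(np.arctan2(ax[1],ax[0])),"len",np.linalg.norm(ax)/2,"wid",np.linalg.norm(P[0]-P[1]),np.linalg.norm(P[2]-P[3]))
S=unproj(c,[[233,109.5],[326.2,110],[237,245],[322.5,245]],.2224); print(np.round(S,4)); s=st()
R=np.array(s["ee_rot"]); t=np.array(s["tcp_pos"]); print("in tool mm",np.round((S-t)@R*1000,1))
E
```

```text
outer [ 0.47   -0.2901  0.02  ] yaw -3.6977549252010564 len 0.1737030357564677 wid 0.06218725391190356 0.062377768005337654
inner [ 0.4698 -0.2893  0.02  ] yaw -3.4015311745158994 len 0.13462192622583305 wid 0.03681477861713893 0.03661842922837504
[[ 0.5029 -0.1732  0.2224]
 [ 0.5008 -0.2022  0.2224]
 [ 0.4578 -0.1701  0.2224]
 [ 0.4559 -0.1994  0.2224]]
t 35.03 tcp [ 437.3 -183.4  195.9] F [-0.9 -0.2 -3.3] w 0.342 yaw z -93.9 q [-0.52  0.33  1.75 -0.    1.06  1.12]
in tool mm [[-26.5  64.7 -14.7]
 [-26.5  64.6  14.4]
 [-26.5  19.6 -14.7]
 [-26.5  19.6  14.7]]
```

```bash
python3 -m creep '[[0,8,20,0,10],[10,13,34,0,10],[20,13,34,0,10],[25,5.7,15.9,0,10],[25,0,0,0,10],[25,0,0,0,10],[25,0,0,0,10],[15,0,0,0,10],[9,0,0,0,10],[0,0,0,0,10],[0,0,0,0,10]]'
python3 -c "
from h import *
c=cam('wrist','w40');st();c=cam('side');crop(c,220,270,340,350,6,'d40')"
```

```text
time_s: 35.95
tcp_pos: [0.4699, -0.2899, 0.042]
ee_rot: [[-0.0, 0.998, -0.069], [0.0, -0.069, -0.998], [-1.0, -0.0, -0.0]]
force: [-1.4, -0.7, -1.7]
width: 0.34
t 36.00 tcp [ 470.2 -290.1   42.6] F [ 0.9  0.2 -2.3] w 0.345 yaw z -93.9 q [-0.66  0.65  1.71 -0.    0.79  0.98]
```

View pics/w40.png

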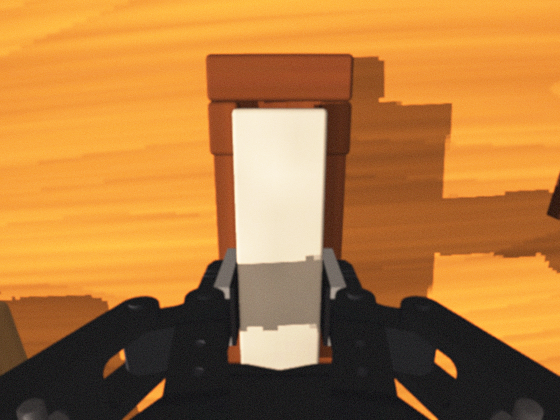

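View pics/d40.png

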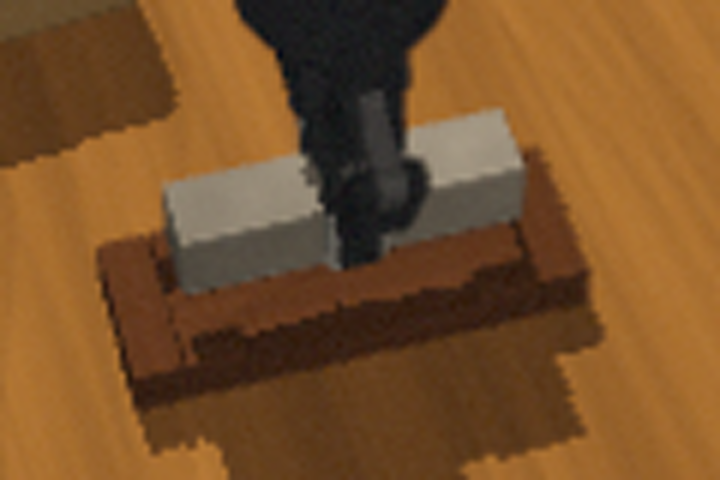

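```bash
python3 - <<'E'
from h import *
c=cam("wrist"); f=c["frame"]; cv2.imwrite("pics/w41.png",cv2.resize(f[40:260,190:370,::-1],None,fx=2.7,fy=2.7,interpolation=cv2.INTER_CUBIC)); s=st()
R=np.array(s["ee_rot"]); t=np.array(s["tcp_pos"])
P=unproj(c,[[207,55],[353,54.5],[209,100],[352,99]],.02); print("tool mm",np.round((P-t)@R*1000,1))
E
```

```text
t 36.10 tcp [ 470.4 -290.3   42.9] F [ 0.8  0.1 -2. ] w 0.346 yaw z -94.0 q [-0.66  0.65  1.71 -0.    0.79  0.98]
tool mm [[ 23.   87.4 -31.4]
 [ 23.1  87.7  31.5]
 [ 23.   68.5 -31.3]
 [ 23.1  69.   31.9]]
```

View pics/w41.png

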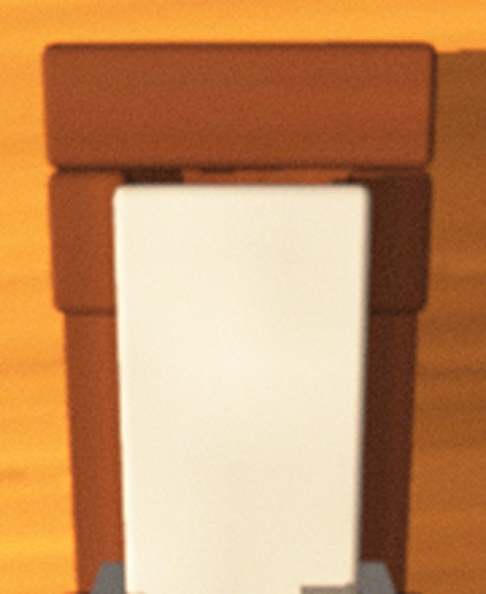

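Cradle outer edges lie at tool y +87.6 and z ±31.5 (ideal 88, ±32) with the stone centred in the hand, so it is aligned within 1 mm. Lowering.

```bash
python3 -m creep '[[6,0,0,0,10],[7,0,0,0,10],[7,0,0,0,10],[4,0,0,0,10],[2,0,0,0,10],[0,0,0,0,10],[0,0,0,0,10]]'
python3 -m creep '[[1.5,0,0,0,10],[0,0,0,0,10]]'
python3 -m creep '[[1,0,0,0,10],[0,0,0,0,10]]'
```

```text
time_s: 36.68
tcp_pos: [0.4697, -0.2898, 0.0156]
ee_rot: [[-0.0, 0.998, -0.069], [0.0, -0.069, -0.998], [-1.0, -0.0, -0.0]]
force: [-0.4, -0.1, -2.6]
width: 0.343
time_s: 36.85
tcp_pos: [0.4698, -0.2899, 0.0143]
ee_rot: [[0.0, 0.998, -0.069], [-0.0, -0.069, -0.998], [-1.0, 0.0, 0.0]]
force: [-0.5, 0.1, -2.9]
width: 0.342
time_s: 37.02
tcp_pos: [0.4699, -0.2899, 0.0136]
ee_rot: [[0.0, 0.998, -0.069], [-0.0, -0.069, -0.998], [-1.0, 0.0, 0.0]]
force: [-1.4, 0.7, 3.0]
width: 0.343
```

```bash
python3 -m creep '[[0,0,0,0,32],[0,0,0,0,40],[0,0,0,0,55],[0,0,0,0,70],[0,0,0,0,80],[-10,0,0,0,80],[-25,0,0,0,80],[-40,0,0,0,80],[-40,0,0,0,80],[-40,-20,-40,0,80],[-20,0,-40,0,80],[0,0,-30,0,80]]'
python3 -m creep '[[0,-20,-10,0,80],[0,0,0,0,80],[0,0,0,0,80],[0,0,0,0,80]]'
python3 -c "
from h import *
c=cam('wrist','w42');st();c=cam('side','d42');crop(c,220,270,340,350,6,'d42c');c=cam('scene','s42')"
```

```text
time_s: 38.02
tcp_pos: [0.4632, -0.1935, 0.1791]
ee_rot: [[0.005, 0.997, -0.071], [-0.003, -0.071, -0.997], [-1.0, 0.005, 0.002]]
force: [2.4, -1.0, 0.6]
width: 0.935
time_s: 38.35
tcp_pos: [0.4437, -0.1832, 0.1752]
ee_rot: [[0.001, 0.998, -0.069], [-0.001, -0.069, -0.998], [-1.0, 0.001, 0.001]]
force: [-0.3, 0.2, 0.1]
width: 0.931
t 38.40 tcp [ 443.8 -183.4  175. ] F [ 0.3  0.1 -0.3] w 0.936 yaw z -94.0 q [-0.52  0.36  1.77 -0.    1.01  1.12]
```

View pics/w42.png

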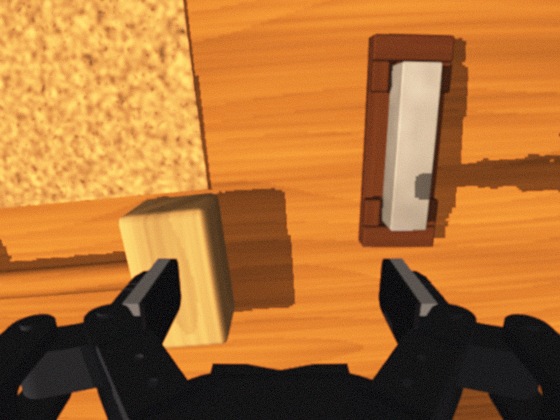

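View pics/d42c.png

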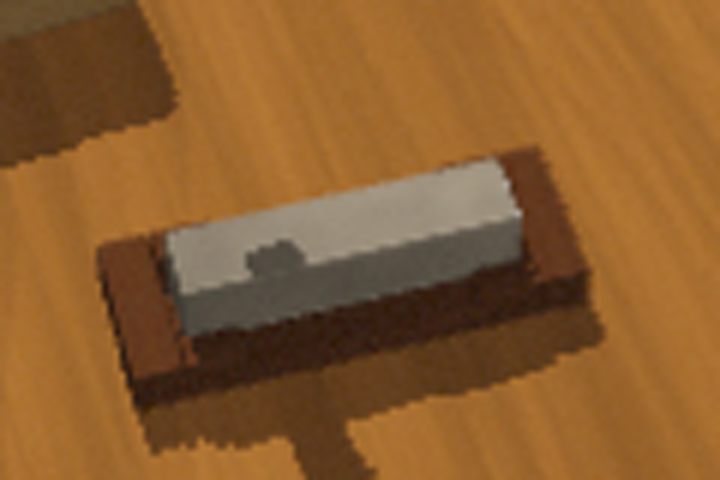

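View pics/d42.png

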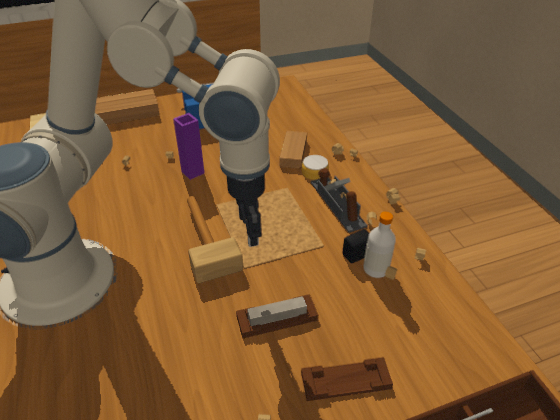

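View pics/s42.png

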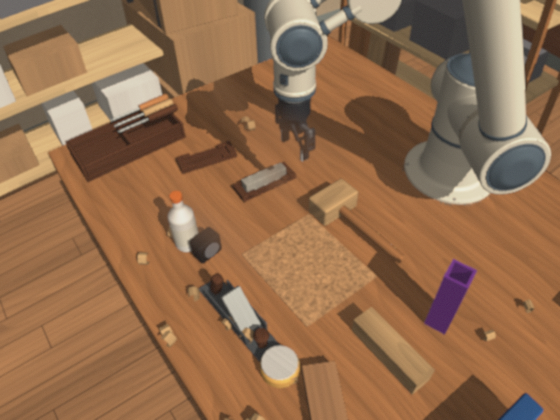

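```bash
python3 - <<'E'
from h import *
c=cam("wrist"); 
P=unproj(c,[[394,61],[442,63],[429,230],[383,230]],.04); ax=P[0]+P[1]-P[2]-P[3]
print(P.mean(0),np.linalg.norm(ax)/2,np.degrees(np.arctan2(ax[1],ax[0])),np.linalg.norm(P[0]-P[1]),np.linalg.norm(P[2]-P[3])); st()
from bench import finish_job
print(finish_job())
E
```

```text
[ 0.46994007 -0.28740604  0.04      ] 0.12919016733593072 -3.0753526014846018 0.035811185252777 0.03811209497334278
t 38.55 tcp [ 443.6 -183.3  174.6] F [-0.   0.3 -0.9] w 0.935 yaw z -94.0 q [-0.52  0.37  1.77 -0.    1.01  1.12]
the job is handed in; nothing more can be done
None
```

The stone is bedded in the left-hand cradle, the empty box lies on the bench on its starting side of the mat, and I handed the job in at about 38.6 s.

**How it went:**
- **Laying down:** I took the pale box by its rim, carried it clear of the mat, pivoted it down onto its side with the stone inside, and let go.
- **Tipping out:** I gripped it again near the closed end and tipped it with the mouth resting on the mat. The stone slid to the mouth at about 34°, and I drew the box back, lowering it until the stone lay nearly flat. A quick pull then freed the box, so the stone dropped only the last few millimetres off the rim.
- **Bedding:** I put the box back on the bench, picked the stone off the mat and set it in the cradle, where contact came at the height I had worked out.

**Last checks:**
- **Stone:** the side and wrist pictures show it inside the cleats. Measured from the wrist camera, its centre is at about (0.470, -0.287), against about (0.470, -0.290) for the cradle.
- **Disagreement:** the measured length was right (129 mm), but the width came out 36–38 mm instead of 30. My corner points probably took in part of the stone's side, which would also explain the 2–3 mm offset in y.
- **Other things:** the scene and side pictures show the other objects where they started, judged by eye. The gripper was open, about 0.1 m to the side of the stone, and the force reading was near zero.
- **Not as planned:** after I locked the grip for carrying, going back to 20 N did not let the box swing down. I eased the finger opening in small steps instead.

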